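# Set the support ribs for a curved glass panel in order of height

### The job

Set up the bed for a curved stained-glass panel: stand the four wooden support ribs upright on the four rubber pads of the bed board, one to a pad, rising steadily from the smallest rib next to the low aluminium sill bar to the largest rib next to the wooden end post. Centre each rib on its pad's crossed lines, lying squarely across the row (its length along the pad's length), and let go of it. Do not shift or knock over the amber glass jar.

Things in the scene. Friction and masses are not known exactly. Their poses are not given: they have to be found in the camera images.
- rib_s: the shortest and lowest of four loose brown wooden support ribs, 50 g or so: an upright plate 70 mm long (its x axis), 20 mm thick (its y axis), glued on the middle of a flat wooden foot 70 mm long, 44 mm wide and 8 mm thick; total height 46 mm, the crown level over its middle 31 mm and sloping down about 6 mm towards both ends. Stands upright on its foot on the bench at the start. Origin: centre of the foot's underside, z up. Both ends alike.
- rib_m: the second smallest of four loose brown wooden support ribs, 80 g or so: an upright plate 84 mm long (its x axis), 20 mm thick (its y axis), glued on the middle of a flat wooden foot 84 mm long, 44 mm wide and 8 mm thick; total height 58 mm, the crown level over its middle 37 mm and sloping down about 6 mm towards both ends. Stands upright on its foot on the bench at the start. Origin: centre of the foot's underside, z up. Both ends alike.
- rib_l: the second largest of four loose brown wooden support ribs, 110 g or so: an upright plate 98 mm long (its x axis), 20 mm thick (its y axis), glued on the middle of a flat wooden foot 98 mm long, 44 mm wide and 8 mm thick; total height 70 mm, the crown level over its middle 43 mm and sloping down about 6 mm towards both ends. Stands upright on its foot on the bench at the start. Origin: centre of the foot's underside, z up. Both ends alike.
- rib_xl: the longest and tallest of four loose brown wooden support ribs, 140 g or so: an upright plate 112 mm long (its x axis), 20 mm thick (its y axis), glued on the middle of a flat wooden foot 112 mm long, 44 mm wide and 8 mm thick; total height 82 mm, the crown level over its middle 49 mm and sloping down about 6 mm towards both ends. Stands upright on its foot on the bench at the start. Origin: centre of the foot's underside, z up. Both ends alike.
- pad_a: one of four identical thin dark rubber pads, fixed in a row on the dark bed board: 124 mm along its x axis (across the row), 58 mm along its y axis (along the row), 6 mm thick, with two thin pale lines crossing at its centre. Centres about 80 mm apart along the row; any of the four places. The board is 12 mm thick (150 by 430 mm), so the pad's top is 18 mm above the bench. Origin: centre of the pad's underside (12 mm above the bench), z up.
- pad_b: one of four identical thin dark rubber pads, fixed in a row on the dark bed board: 124 mm along its x axis (across the row), 58 mm along its y axis (along the row), 6 mm thick, with two thin pale lines crossing at its centre. Centres about 80 mm apart along the row; any of the four places. The board is 12 mm thick (150 by 430 mm), so the pad's top is 18 mm above the bench. Origin: centre of the pad's underside (12 mm above the bench), z up.
- pad_c: one of four identical thin dark rubber pads, fixed in a row on the dark bed board: 124 mm along its x axis (across the row), 58 mm along its y axis (along the row), 6 mm thick, with two thin pale lines crossing at its centre. Centres about 80 mm apart along the row; any of the four places. The board is 12 mm thick (150 by 430 mm), so the pad's top is 18 mm above the bench. Origin: centre of the pad's underside (12 mm above the bench), z up.
- pad_d: one of four identical thin dark rubber pads, fixed in a row on the dark bed board: 124 mm along its x axis (across the row), 58 mm along its y axis (along the row), 6 mm thick, with two thin pale lines crossing at its centre. Centres about 80 mm apart along the row; any of the four places. The board is 12 mm thick (150 by 430 mm), so the pad's top is 18 mm above the bench. Origin: centre of the pad's underside (12 mm above the bench), z up.
- sill: the low aluminium sill bar fixed across one end of the bed board, 130 mm (its x axis, across the row) by 24 mm by 10 mm high; it may be at either end. A wooden upright, the end post, 95 mm high and 40 by 22 mm, stands at the other end. Each is about 75 mm beyond the centre of its nearest pad, in line with the row. Origin: centre of its underside (12 mm above the bench), z up.
- jar: closed amber glass jar with a brass cap, 56 mm across and 75 mm high, 250 g, standing loose on the bench among the ribs; to be left alone. Origin: centre of its underside.
There are look-alikes about, which are no part of the job. What is shaped like the rib_xl but turquoise is not meant. Leave any purple look-alike of the rib_m alone.

How it is judged (in metres and radians):
At the end, for the whole second after the job is handed in: All four ribs stand upright (within 0.1 rad) and at rest, each flat on its own pad (underside at the pad's top within 4 mm), centred within 12 mm and with its length within 0.2 rad of the pad's; counted from the sill bar the order is 46, 58, 70, 82 mm high (((horizontal distance between rib_s and pad_a below 0.012 m and angle between the x axis of rib_s and the x axis of pad_a, either way round below 0.2 rad and z of rib_s in the frame of pad_a between 0.002 and 0.01 m) or (horizontal distance between rib_s and pad_b below 0.012 m and angle between the x axis of rib_s and the x axis of pad_b, either way round below 0.2 rad and z of rib_s in the frame of pad_b between 0.002 and 0.01 m) or (horizontal distance between rib_s and pad_c below 0.012 m and angle between the x axis of rib_s and the x axis of pad_c, either way round below 0.2 rad and z of rib_s in the frame of pad_c between 0.002 and 0.01 m) or (horizontal distance between rib_s and pad_d below 0.012 m and angle between the x axis of rib_s and the x axis of pad_d, either way round below 0.2 rad and z of rib_s in the frame of pad_d between 0.002 and 0.01 m)) and horizontal distance between rib_s and sill between 0.04 and 0.115 m and angle between each of rib_s, rib_m, rib_l, rib_xl's own z axis and vertical below 0.1 rad and linear speed of each of rib_s, rib_m, rib_l, rib_xl below 0.02 m/s and angular speed of each of rib_s, rib_m, rib_l, rib_xl below 0.2 rad/s and ((horizontal distance between rib_m and pad_a below 0.012 m and angle between the x axis of rib_m and the x axis of pad_a, either way round below 0.2 rad and z of rib_m in the frame of pad_a between 0.002 and 0.01 m) or (horizontal distance between rib_m and pad_b below 0.012 m and angle between the x axis of rib_m and the x axis of pad_b, either way round below 0.2 rad and z of rib_m in the frame of pad_b between 0.002 and 0.01 m) or (horizontal distance between rib_m and pad_c below 0.012 m and angle between the x axis of rib_m and the x axis of pad_c, either way round below 0.2 rad and z of rib_m in the frame of pad_c between 0.002 and 0.01 m) or (horizontal distance between rib_m and pad_d below 0.012 m and angle between the x axis of rib_m and the x axis of pad_d, either way round below 0.2 rad and z of rib_m in the frame of pad_d between 0.002 and 0.01 m)) and horizontal distance between rib_m and sill between 0.115 and 0.195 m and ((horizontal distance between rib_l and pad_a below 0.012 m and angle between the x axis of rib_l and the x axis of pad_a, either way round below 0.2 rad and z of rib_l in the frame of pad_a between 0.002 and 0.01 m) or (horizontal distance between rib_l and pad_b below 0.012 m and angle between the x axis of rib_l and the x axis of pad_b, either way round below 0.2 rad and z of rib_l in the frame of pad_b between 0.002 and 0.01 m) or (horizontal distance between rib_l and pad_c below 0.012 m and angle between the x axis of rib_l and the x axis of pad_c, either way round below 0.2 rad and z of rib_l in the frame of pad_c between 0.002 and 0.01 m) or (horizontal distance between rib_l and pad_d below 0.012 m and angle between the x axis of rib_l and the x axis of pad_d, either way round below 0.2 rad and z of rib_l in the frame of pad_d between 0.002 and 0.01 m)) and horizontal distance between rib_l and sill between 0.195 and 0.275 m and ((horizontal distance between rib_xl and pad_a below 0.012 m and angle between the x axis of rib_xl and the x axis of pad_a, either way round below 0.2 rad and z of rib_xl in the frame of pad_a between 0.002 and 0.01 m) or (horizontal distance between rib_xl and pad_b below 0.012 m and angle between the x axis of rib_xl and the x axis of pad_b, either way round below 0.2 rad and z of rib_xl in the frame of pad_b between 0.002 and 0.01 m) or (horizontal distance between rib_xl and pad_c below 0.012 m and angle between the x axis of rib_xl and the x axis of pad_c, either way round below 0.2 rad and z of rib_xl in the frame of pad_c between 0.002 and 0.01 m) or (horizontal distance between rib_xl and pad_d below 0.012 m and angle between the x axis of rib_xl and the x axis of pad_d, either way round below 0.2 rad and z of rib_xl in the frame of pad_d between 0.002 and 0.01 m)) and horizontal distance between rib_xl and sill between 0.275 and 0.355 m); the robot touches nothing.
It fails at once if the amber jar is shifted by more than 30 mm or tipped (distance of jar from where it was at the start of the episode above 0.03 m or angle between jar's own z axis and vertical above 0.35 rad).
It also fails if it takes over 118 s, if anything falls off the work surface, if the arm or the gripper's body presses on something with over 40 N, if the wrist force passes 120 N, or if a joint passes its speed limit or range.

### The arm

A 6-joint arm with a two-finger parallel gripper is mounted at the origin on the work surface. World frame = base frame: x ahead of the robot, y to its left, z up, the work surface at z = 0. Lengths are in m, angles in degrees, forces in N, time in s.
With the tool pointing down it reaches from about 0.25 to 0.725 m from the base axis. Payload 9.7 kg.
Tool frame: the origin (TCP) lies midway between the tips of the shut fingers; the grasp point (between the pads) lies 19 mm behind it; y points along the fingers, x is the direction in which the jaws open and shut, and the axes are right-handed (so a half turn about y gives the same grasp; the last joint's range is limited). The gripper opens to 85 mm and grips with 20 to 120 N. Pads are 22 mm wide; open, the fingers measure 114 mm over their backs; the gripper's body (76 mm by 85 mm) begins 54 mm behind the grasp point. The pads swing forward as they close: fully open they stand 13 mm farther back than shut.
Start: joints at [-64.4, 4.979, 10.078, 95.1, 0, 90], TCP at [0.238, -0.496, 0.206] pointing down, gripper open.
Joint ranges: [-179.16, 179.16], [-48.56, 103.87], [-65.8, 70.77], [-126.05, 130.52], [-82.76, 87.17], [-180, 180]. Speed limits (degrees/s): [127.2, 127.2, 147.25, 180, 180, 180].

### API

Orientations are given as [roll, pitch, yaw] about the fixed x, y, z axes, in that order (R = Rz(yaw) Ry(pitch) Rx(roll)).
In Python, from workcell import get_obs, camera, job_done gives the robot as it stands.
- The arm moves only by the tool play_rows, never from a script. Its argument "moves" is a list of rows, each a list of 3 entries, a list of its own where there are three numbers: the turn, a rotation vector about the tool's x, y, z in degrees, then the shift along the tool's x, y, z in m, then the opening in per cent of the stroke, from 0 (shut) to 100 (fully open). A call has exactly 5 rows; each row is the pose to reach, as a shift and turn from the pose commanded when the call began, along the tool's axes at that moment; what a row does not reach only later rows make up. A row lasts 1/10 s, in which the tool goes at most 50 mm and 8.59 degrees, less where a joint would pass 70% of its speed; a pose out of reach is approached as far as the arm can. A call with a gripper value outside its range is refused whole. The fingers move at their own pace and stop on an object; "grip_force" is the grip in N (left out, the last holds). Time passes only in rows, so rows that repeat a pose let the fingers close, or fill a call up. It gives the time, the measured TCP pose, the force and the opening at its end, in the units of the state.
- get_obs(): the state, without advancing time (a new reading comes with each control period).
- camera(name): name is "side" or "top"; returns a dict with "img" (400x640x3 uint8, red, green, blue), "fov_y" (degrees; the focal length in pixels is half the picture's height over the tangent of half this angle, whatever the lens; pixels are square), "cx", "cy" (the principal point, pixels), "world_from_camera" (4x4, takes a point from camera to world coordinates). Camera axes: x right, y up, looking along -z (the intrinsics and any distortion apply to the point x, -y, -z); pixel columns grow to the right and rows downward; lengths in m; the calibration is good to about 2 mm. A picture is of the moment at which its call begins. There is no depth.
- job_done(): hands the job in, once; it reports no verdict.
The state is a dict: "time": time; "q": joint angles; "qd": joint speeds; "joint_efforts": joint torques, N m; "ee_pos": TCP position; "tcp_rot": TCP orientation; "wrist_force": force on the tool from outside, world axes, zero at the start; "torque": the same for the moment, N m; "opening": finger opening in m.
Only numpy, scipy, OpenCV 4.12 (cv2) and the standard library are available. Lean on these libraries where they do the work, as an engineer would, in place of code of your own. Each camera call takes 0.05 s, during which the arm holds its last target.

## Working session

There is one attempt and no reset: what is moved stays moved. The work goes in short steps, Python scripts to look and compute and a tool call to move; the robot and the scene stay as the last step left them, time stands still between calls to the robot, and variables do not carry over. Pictures are saved under pics/ and viewed, and the job is handed in when it is done.

Besides the shell and the picture viewer there is one more tool, called after "Emit:" in YAML: its name, and indented under it one key for each argument. play_rows: Moves the arm, as the interface text tells. Its arguments: {"type":"object","properties":{"moves":{"type":"array"},"grip_force":{"type":"number"}},"required":["moves"]}

```bash
mkdir -p pics; ls; python3 - <<'E'
from workcell import get_obs, camera
import cv2,numpy as np
print(get_obs())
for n in("top","side"):
    c=camera(n); cv2.imwrite(f"pics/{n}0.png",c["img"][:,:,::-1]); print({k:v for k,v in c.items() if k!="img"})
E
```

```text
pics
{'time': 0.0, 'q': array([-6.44015922e+01,  5.01267658e+00,  1.00333212e+01,  9.50995515e+01,
       -1.80870677e-03,  9.00008433e+01]), 'qd': array([ 0.06990792,  0.03430205,  0.02704983,  0.1024893 , -0.02353715,
       -0.00412577]), 'joint_efforts': array([-1.45513523e-04, -5.20381308e+01,  4.64808047e+01,  1.61599758e-02,
       -2.91607898e-05,  1.10323919e-05]), 'ee_pos': array([ 0.23750851, -0.49577649,  0.20565782]), 'tcp_rot': array([-9.00018099e+01,  7.89068293e-02, -6.44024355e+01]), 'wrist_force': array([ 0.06661144, -0.58250992, -0.28275941]), 'torque': array([-0.04144043, -0.0050726 ,  0.03569437]), 'opening': 0.08543594657848759}
{'fov_y': 48.70350801198282, 'cx': 316.59492178447266, 'cy': 200.12305150821783, 'world_from_camera': array([[ 0.01858294,  0.99893412, -0.04225268,  0.4892251 ],
       [-0.99957296,  0.01760842, -0.02332027, -0.00901414],
       [-0.02255141,  0.042668  ,  0.99883476,  1.17183908],
       [ 0.        ,  0.        ,  0.        ,  1.        ]])}
{'fov_y': 56.12450563645644, 'cx': 321.7559168736293, 'cy': 196.33097469520862, 'world_from_camera': array([[-0.90476223,  0.27122721, -0.32839169,  0.21243945],
       [-0.42583725, -0.59097332,  0.68513734,  0.63011462],
       [-0.00824284,  0.7597278 ,  0.65018899,  0.67022311],
       [ 0.        ,  0.        ,  0.        ,  1.        ]])}
```

View pics/top0.png

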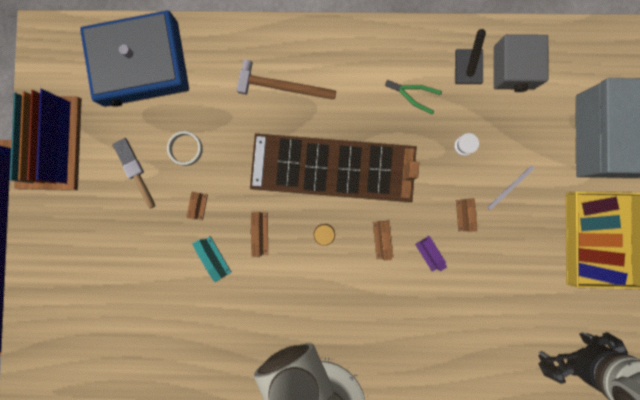

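View pics/side0.png

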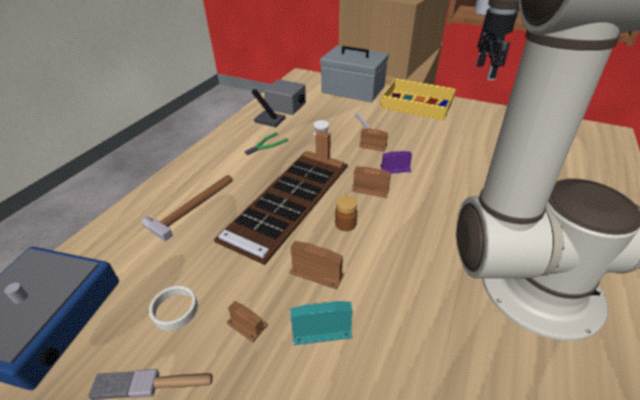

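The row's sill end is at the left (px 258,161 in top) and the post is at the right (411,163). The ribs are S (197,206), XL (259,234), L (383,240) and M (467,215), with the jar at (324,235). I'll zoom in on these.

```bash
python3 - <<'E'
import cv2,numpy as np
im=cv2.imread("pics/top0.png")
b=im[120:280,170:330]; c=im[120:280,360:520]
cv2.imwrite("pics/cropL.png",cv2.resize(b,(600,600),interpolation=cv2.INTER_CUBIC))
cv2.imwrite("pics/cropR.png",cv2.resize(c,(600,600),interpolation=cv2.INTER_CUBIC))
E
```

```text
(no output)
```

View pics/cropL.png

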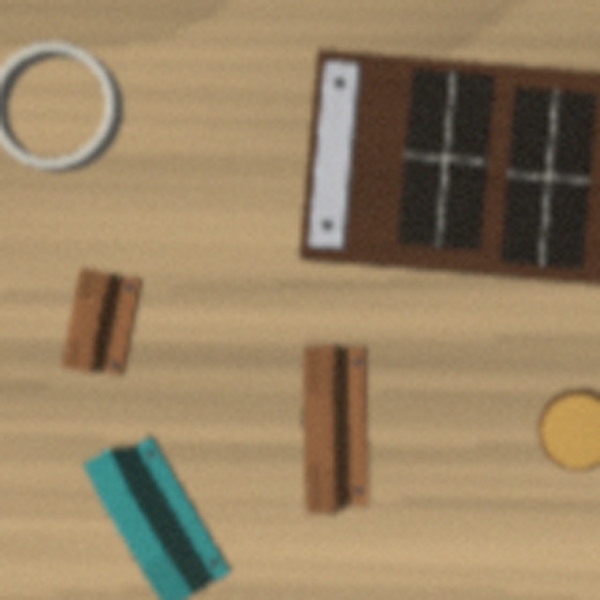

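View pics/cropR.png

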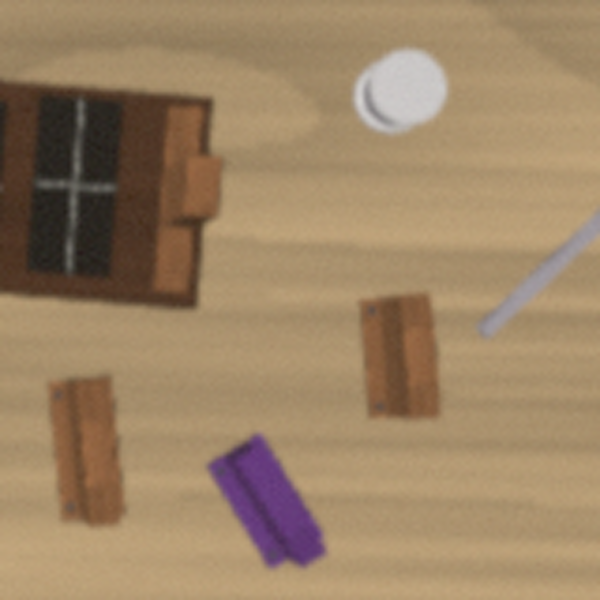

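```bash
cat > h.py <<'E'
import numpy as np,cv2
from workcell import get_obs,camera
def ray(c,u,v,z):
    f=200/np.tan(np.radians(c["fov_y"]/2)); T=c["world_from_camera"]
    d=T[:3,:3]@np.array([(u-c["cx"])/f,-(v-c["cy"])/f,-1.0]); o=T[:3,3]
    return (o+d*(z-o[2])/d[2])[:2]
def proj(c,p):
    f=200/np.tan(np.radians(c["fov_y"]/2)); T=c["world_from_camera"]
    q=T[:3,:3].T@(np.array(p)-T[:3,3]); return np.array([c["cx"]+f*q[0]/-q[2], c["cy"]-f*q[1]/-q[2]])
E
python3 - <<'E'
from h import *
c=camera("top"); im=c["img"]; up=cv2.resize(im,None,fx=4,fy=4,interpolation=cv2.INTER_CUBIC)
hsv=cv2.cvtColor(up,cv2.COLOR_RGB2HSV)
o=lambda p:((np.array(p)+.5)/4-.5)
for k in [(197,206),(259,234),(383,240),(467,215),(300,166),(431,254)]:
    print(k,hsv[k[1]*4,k[0]*4])
print("bench",hsv[190*4,330*4])
# pads: dark
m=((hsv[...,2]<62)|((hsv[...,1]<70)&(hsv[...,2]<250))).astype(np.uint8)
r=np.zeros_like(m); r[136*4:198*4,270*4:398*4]=1; m&=r
m=cv2.morphologyEx(m,cv2.MORPH_CLOSE,np.ones((9,9)));m=cv2.morphologyEx(m,cv2.MORPH_OPEN,np.ones((15,15)))
cv2.imwrite("pics/m.png",m[500:800,1000:1660]*255)
for ct in cv2.findContours(m,0,2)[0]:
    if cv2.contourArea(ct)<500: continue
    b=o(cv2.boxPoints(cv2.minAreaRect(ct))); w=np.array([ray(c,*p,.018) for p in b])
    e=[np.linalg.norm(w[i]-w[i-1]) for i in range(4)]
    L=w[1]-w[0] if e[1]>e[2] else w[2]-w[1]
    print("pad",b.mean(0).round(1),w.mean(0).round(4),np.round(e[:2],4),"ang",np.degrees(np.arctan2(L[1],L[0])).round(1)%180)
for n,p in dict(a=(446,159),b=(549,178)).items(): print(n,ray(c,(p[0]+.5)/3.75-.5+170,(p[1]+.5)/3.75-.5+120,.018))
print('d',ray(c,(76.5)/3.75-.5+360,186.5/3.75-.5+120,.018))
# ribs
m=((hsv[...,0]<14)&(hsv[...,1]>70)).astype(np.uint8)
for n,(x,y),h in [("s",(197,206),46),("xl",(259,234),82),("l",(383,240),70),("m",(467,215),58)]:
    r=np.zeros_like(m); r[(y-30)*4:(y+30)*4,(x-22)*4:(x+22)*4]=1
    mm=cv2.morphologyEx(m&r,cv2.MORPH_OPEN,np.ones((7,7)))
    ct=max(cv2.findContours(mm,0,2)[0],key=cv2.contourArea)
    a=cv2.approxPolyDP(cv2.convexHull(ct),5,True)[:,0]
    print(n); 
    for p in a: print("  ",o(p),ray(c,*o(p),.008).round(4),ray(c,*o(p),h/1e3-.006).round(4))
for n,off,pts in [("s",170,[(141,280),(123,375),(83,270),(64,367)]),("xl",170,[(366,346),(367,506),(306,345),(308,513)]),("l",360,[(49,382),(64,521),(109,375),(123,521)]),("m",360,[(361,299),(369,416),(429,292),(439,416)])]:
    w=[ray(c,(p[0]+.5)/3.75-.5+off,(p[1]+.5)/3.75-.5+120,.008) for p in pts]
    d=w[0]-w[1]; print(n,"picks",np.round(w,4).tolist(),"len",np.linalg.norm(d).round(4),"yaw",np.degrees(np.arctan2(d[1],d[0])).round(1))
E
```

```text
(197, 206) [ 12 140  71]
(259, 234) [ 13 136 101]
(383, 240) [ 12 138 152]
(467, 215) [ 13 136 107]
(300, 166) [ 11 116  66]
(431, 254) [139 130 118]
bench [ 11 129  83]
pad [379.4 169.2] [ 0.6219 -0.1448] [0.0597 0.1247] ang 176.0
pad [348.5 169.2] [ 0.6207 -0.064 ] [0.0596 0.1238] ang 176.7
pad [315.8 167. ] [0.625  0.0215] [0.059  0.1247] ang 176.7
pad [288.6 162.1] [0.637  0.0934] [0.0598 0.1246] ang 176.7
a [0.63689694 0.09344301]
b [0.62468111 0.02100941]
d [ 0.62174347 -0.1460413 ]
s
   [197.375 193.375] [0.5508 0.335 ] [0.5491 0.3256]
   [200.625 198.875] [0.5363 0.3259] [0.5351 0.3167]
   [194.625 215.875] [0.491  0.3406] [0.4909 0.3309]
   [190.625 217.375] [0.4868 0.3511] [0.4869 0.3412]
   [187.375 216.125] [0.49   0.3599] [0.49   0.3497]
   [191.875 193.875] [0.5492 0.3497] [0.5476 0.3398]
xl
   [256.125 213.625] [0.4999 0.1772] [0.4993 0.1664]
   [259.875 234.875] [0.4442 0.166 ] [0.4468 0.1557]
   [259.125 252.875] [0.3969 0.1668] [0.4023 0.1565]
   [256.125 255.375] [0.3902 0.1746] [0.396  0.1638]
   [252.375 255.375] [0.39   0.1845] [0.3958 0.1732]
   [251.375 218.12
[... 427 characters left out ...]
-0.3607]
   [474.125 203.875] [ 0.5359 -0.394 ] [ 0.5341 -0.3794]
   [474.625 227.625] [ 0.4739 -0.3955] [ 0.4745 -0.3809]
   [472.125 229.875] [ 0.4679 -0.389 ] [ 0.4687 -0.3747]
   [459.125 229.625] [ 0.4679 -0.3554] [ 0.4688 -0.3423]
   [457.375 205.125] [ 0.5319 -0.3505] [ 0.5302 -0.3376]
s picks [[0.5488, 0.3086], [0.4814, 0.3194], [0.5552, 0.3502], [0.4863, 0.3616]] len 0.0682 yaw -9.1
xl picks [[0.505, 0.1479], [0.3929, 0.1446], [0.505, 0.1903], [0.3872, 0.186]] len 0.1122 yaw 1.7
l picks [[0.4849, -0.1301], [0.3883, -0.1418], [0.4906, -0.1719], [0.3892, -0.1828]] len 0.0973 yaw 6.9
m picks [[0.5469, -0.3466], [0.4654, -0.3526], [0.5526, -0.3937], [0.4664, -0.4009]] len 0.0816 yaw 4.2
```

View pics/m.png

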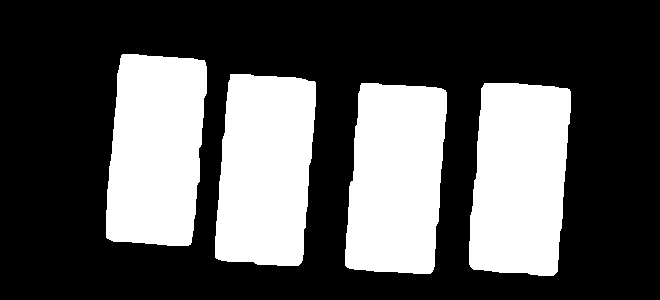

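Pad masks give 0.059 × 0.125 m and feet 112, 97, 82 and 68 mm, which matches the given sizes. Next I'll check the rib poses against both views by projecting the foot and crown corners.

```bash
cat >> h.py <<'E'
RIB=dict(s=(.070,.046,.031),m=(.084,.058,.037),l=(.098,.070,.043),xl=(.112,.082,.049))
PAD=dict(s=(.637,.0934),m=(.6248,.0213),l=(.6207,-.064),xl=(.6219,-.1454))
def overlay(c,poses,name,crop,scale,z0=0):
    x0,y0,x1,y1=crop
    im=cv2.resize(c["img"][y0:y1,x0:x1,::-1],None,fx=scale,fy=scale,interpolation=cv2.INTER_CUBIC)
    for n,(x,y,a) in poses.items():
        L,h,cr=RIB[n]; a=np.radians(a); R=np.array([[np.cos(a),-np.sin(a)],[np.sin(a),np.cos(a)]])
        for col,l,w,z in [((0,255,0),L,.044,.008),((255,255,0),cr,.02,h)]:
            P=[]
            for sx,sy in[(1,1),(1,-1),(-1,-1),(-1,1)]:
                q=R@[sx*l/2,sy*w/2]+[x,y]; P.append(((proj(c,[*q,z+z0])+.5-[x0,y0])*scale-.5))
            cv2.polylines(im,[np.int32(np.round(P))],True,col,1)
    cv2.imwrite(name,im)
def go(x,y,z,yaw):
    o=get_obs(); p=np.array(o["ee_pos"]); r=np.radians(o["tcp_rot"])
    from scipy.spatial.transform import Rotation as Ro
    R=Ro.from_euler("xyz",o["tcp_rot"],degrees=True); T=Ro.from_euler("xyz",[-90,0,yaw],degrees=True)
    print("pos",p.round(4),"rot",o["tcp_rot"].round(2),"q",o["q"].round(1))
    print("turn",(R.inv()*T).as_rotvec(degrees=True).round(2),"shift",R.inv().apply(np.array([x,y,z])-p).round(4))
E
python3 - <<'E'
from h import *
P=dict(s=(.5186,.3357,-9.1),xl=(.4483,.1683,1.7),l=(.4392,-.1578,6.9),m=(.5078,-.3715,4.2))
t=camera("top");s=camera("side")
overlay(t,P,"pics/ot.png",(180,185,490,265),2.5)
overlay(s,P,"pics/os.png",(220,115,420,350),2.5)
print("jar",ray(t,324,235,.075))
E
```

```text
jar [ 0.44953505 -0.0033474 ]
```

View pics/ot.png

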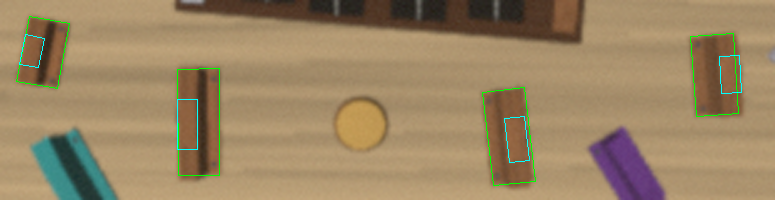

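View pics/os.png

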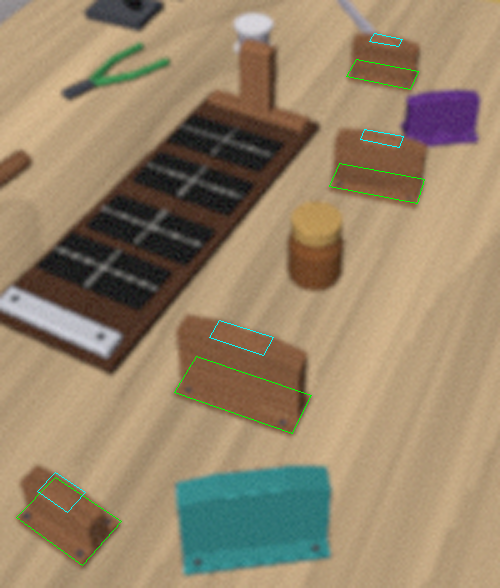

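```bash
python3 -c "
from h import *
go(.508,-.3715,.16,-85.8)"
```

```text
pos [ 0.2376 -0.4959  0.2061] rot [-9.00e+01  4.00e-02 -6.44e+01] q [-64.4   5.   10.1  95.1   0.   90. ]
turn [ 1.00e-02  2.14e+01 -4.00e-02] shift [0.0047 0.0461 0.2976]
```

Emit:
play_rows:
  moves:
    - [[0,4,0],[0.001,0.01,0.04],60]
    - [[0,8,0],[0.002,0.02,0.085],60]
    - [[0,13,0],[0.003,0.03,0.13],60]
    - [[0,17,0],[0.004,0.038,0.175],60]
    - [[0,21.4,0],[0.005,0.046,0.22],60]
  grip_force: 40

```text
time: 0.75
ee_pos: [0.4397, -0.4044, 0.16]
tcp_rot: [-90.0, 0.0, -86.0]
wrist_force: [0.3, -0.3, -0.1]
opening: 0.0514
```

```bash
python3 -c "
from h import *
go(.508,-.3715,.10,-85.8)"
```

```text
pos [ 0.4397 -0.4044  0.16  ] rot [-90.     0.   -85.98] q [-42.6  10.8  11.4  90.6  -0.  133.4]
turn [ 0.   -0.18 -0.  ] shift [-0.0281  0.06    0.0705]
```

Emit:
play_rows:
  moves:
    - [[0,-8.5,0],[0,0,0],60]
    - [[0,-17,0],[0,0,0],60]
    - [[0,-25.5,0],[0,0,0],60]
    - [[0,-34,0],[0,0,0],60]
    - [[0,-42.5,0],[0,0,0],60]

```text
time: 1.25
ee_pos: [0.4382, -0.4053, 0.1602]
tcp_rot: [-90.0, 0.0, -42.9]
wrist_force: [0.5, -0.4, -0.2]
opening: 0.0513
```

Emit:
play_rows:
  moves:
    - [[0,-8.5,0],[0,0,0],60]
    - [[0,-17,0],[0,0,0],60]
    - [[0,-25.5,0],[0,0,0],60]
    - [[0,-34,0],[0,0,0],60]
    - [[0,-42.5,0],[0,0,0],60]

```text
time: 1.75
ee_pos: [0.4382, -0.4054, 0.1602]
tcp_rot: [-90.0, 0.0, -0.5]
wrist_force: [0.8, 0.8, 0.8]
opening: 0.0511
```

Emit:
play_rows:
  moves:
    - [[0,-8.5,0],[0,0,0],60]
    - [[0,-17,0],[0,0,0],60]
    - [[0,-25.5,0],[0,0,0],60]
    - [[0,-34,0],[0,0,0],60]
    - [[0,-42.5,0],[0,0,0],60]

```text
time: 2.25
ee_pos: [0.4381, -0.4054, 0.1602]
tcp_rot: [-90.0, 0.0, 42.0]
wrist_force: [-0.0, 0.3, -0.3]
opening: 0.0512
```

Emit:
play_rows:
  moves:
    - [[0,-8.5,0],[0,0,0],60]
    - [[0,-17,0],[0,0,0],60]
    - [[0,-25.5,0],[0,0,0],60]
    - [[0,-34,0],[0,0,0],60]
    - [[0,-42.5,0],[0,0,0],60]

```text
time: 2.75
ee_pos: [0.4382, -0.4054, 0.1602]
tcp_rot: [-90.0, -0.0, 84.6]
wrist_force: [0.8, 0.8, 0.4]
opening: 0.0511
```

```bash
python3 -c "
from h import *
go(.508,-.3715,.16,94.2)"
```

```text
pos [ 0.4382 -0.4054  0.1602] rot [-8.998e+01 -2.000e-02  8.455e+01] q [-42.8  10.8  11.4  90.6   0.  -37.3]
turn [-0.01 -9.65  0.02] shift [ 0.0404  0.0002 -0.0663]
```

Emit:
play_rows:
  moves:
    - [[0,-3.5,0],[0.02,0,-0.033],60]
    - [[0,-7,0],[0.0404,0,-0.0663],60]
    - [[0,-9.7,0],[0.0404,0.02,-0.0663],60]
    - [[0,-9.7,0],[0.0404,0.05,-0.0663],60]
    - [[0,-9.7,0],[0.0404,0.08,-0.0663],60]

```text
time: 3.25
ee_pos: [0.5087, -0.3717, 0.0794]
tcp_rot: [-90.0, 0.0, 93.9]
wrist_force: [0.3, -0.8, -0.7]
opening: 0.0513
```

```bash
python3 -c "
from h import *
go(.508,-.3715,.022,94.2)
c=camera('side');cv2.imwrite('pics/s1.png',cv2.resize(c['img'][60:220,300:500,::-1],None,fx=3,fy=3))
c=camera('top');cv2.imwrite('pics/t1.png',cv2.resize(c['img'][160:290,380:540,::-1],None,fx=4,fy=4))"
```

```text
pos [ 0.5087 -0.3717  0.0794] rot [-9.002e+01  2.000e-02  9.395e+01] q [-36.2  15.3   7.8  82.5  -0.  -40.1]
turn [ 0.02 -0.25 -0.02] shift [0.0003 0.0574 0.0007]
```

View pics/s1.png

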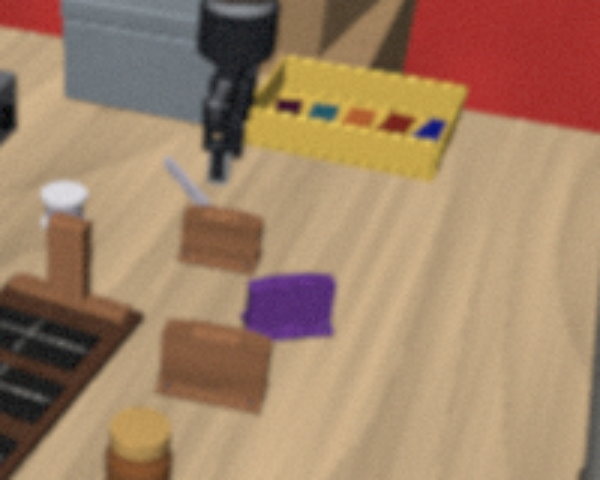

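View pics/t1.png

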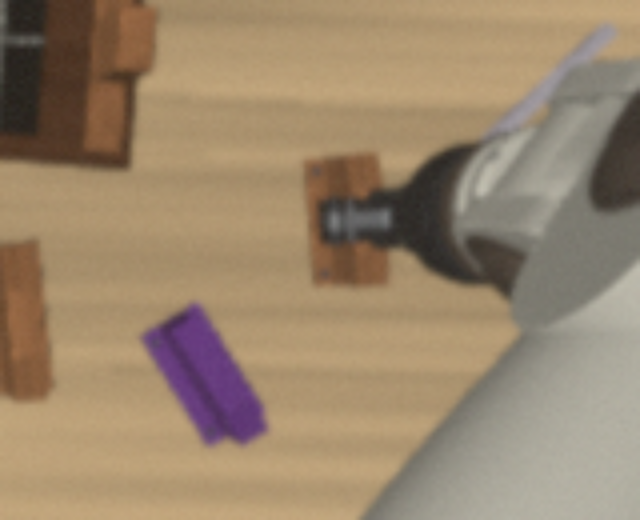

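The fingers straddle the plate centrally (top crop 355,218; rib 345,220), so I'll descend and grip.

Emit:
play_rows:
  moves:
    - [[0,0,0],[0,0.02,0],60]
    - [[0,0,0],[0,0.04,0],60]
    - [[0,0,0],[0,0.057,0],60]
    - [[0,0,0],[0,0.057,0],0]
    - [[0,0,0],[0,0.057,0],0]

```text
time: 3.85
ee_pos: [0.5086, -0.3723, 0.0249]
tcp_rot: [-90.0, 0.0, 93.9]
wrist_force: [-0.5, -1.5, 1.0]
opening: 0.0227
```

Emit:
play_rows:
  moves:
    - [[0,0,0],[0,0,0],0]
    - [[0,0,0],[0,0,0],0]
    - [[0,0,0],[0,0,0],0]
    - [[0,0,0],[0,0,0],0]
    - [[0,0,0],[0,0,0],0]

```text
time: 4.35
ee_pos: [0.509, -0.3727, 0.0252]
tcp_rot: [-90.1, 0.1, 93.9]
wrist_force: [-0.5, -1.8, 6.9]
opening: 0.0185
```

```bash
python3 -c "
from h import *
print(get_obs()['opening'],get_obs()['wrist_force'])
go(.508,-.3715,.022,94.2)
go(.508,-.3715,.152,94.2)"
```

```text
0.01852338600632354 [-0.51813544 -1.8479247   6.88222792]
pos [ 0.509  -0.3727  0.0252] rot [-90.12   0.11  93.89] q [-36.2  16.1   2.8  76.5  -0.  -40.1]
turn [ 0.12 -0.31 -0.11] shift [0.0013 0.0032 0.0009]
pos [ 0.509  -0.3727  0.0252] rot [-90.12   0.11  93.89] q [-36.2  16.1   2.8  76.5  -0.  -40.1]
turn [ 0.12 -0.31 -0.11] shift [ 0.001  -0.1268  0.0007]
```

Emit:
play_rows:
  moves:
    - [[0,0,0],[0,-0.01,0],0]
    - [[0,0,0],[0,-0.03,0],0]
    - [[0,0,0],[0,-0.06,0],0]
    - [[0,0,0],[0,-0.09,0],0]
    - [[0,0,0],[0,-0.12,0],0]

```text
time: 4.85
ee_pos: [0.508, -0.3717, 0.1452]
tcp_rot: [-90.0, -0.0, 93.9]
wrist_force: [0.5, -0.5, -1.4]
opening: 0.0183
```

```bash
python3 -c "
from h import *
go(.6248,.0213,.15,86.6)
c=camera('side');cv2.imwrite('pics/s2.png',cv2.resize(c['img'][40:200,300:500,::-1],None,fx=3,fy=3))"
```

```text
pos [ 0.508  -0.3717  0.1452] rot [-9.00e+01 -1.00e-02  9.39e+01] q [-36.2  15.3  15.   89.8   0.  -40.1]
turn [-0.    7.3   0.01] shift [ 0.3842 -0.0048 -0.1433]
```

View pics/s2.png

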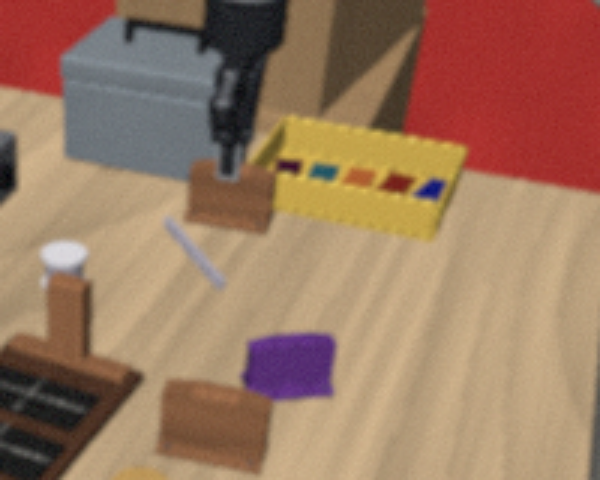

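Emit:
play_rows:
  moves:
    - [[0,0.7,0],[0.025,-0.005,-0.01],0]
    - [[0,1.4,0],[0.065,-0.005,-0.025],0]
    - [[0,2.1,0],[0.105,-0.005,-0.04],0]
    - [[0,2.8,0],[0.145,-0.005,-0.055],0]
    - [[0,3.6,0],[0.185,-0.005,-0.07],0]

```text
time: 5.4
ee_pos: [0.5656, -0.181, 0.1489]
tcp_rot: [-90.0, 0.0, 90.3]
wrist_force: [1.3, 0.8, -1.1]
opening: 0.0184
```

```bash
python3 -c "
from h import *
go(.6248,.0213,.15,86.6)"
```

```text
pos [ 0.5656 -0.181   0.1489] rot [-90.01   0.    90.26] q [-17.7  10.2   9.5  89.3   0.  -18. ]
turn [0.01 3.66 0.  ] shift [ 0.202  -0.0011 -0.0601]
```

Emit:
play_rows:
  moves:
    - [[0,1,0],[0.045,0,-0.014],0]
    - [[0,1.8,0],[0.09,0,-0.028],0]
    - [[0,2.6,0],[0.135,0,-0.042],0]
    - [[0,3.6,0],[0.175,0,-0.053],0]
    - [[0,3.6,0],[0.197,0,-0.06],0]

```text
time: 5.9
ee_pos: [0.6247, 0.0179, 0.1487]
tcp_rot: [-90.0, -0.0, 86.8]
wrist_force: [-0.2, -1.2, -0.9]
opening: 0.0186
```

```bash
python3 -c "
from h import *
go(.6248,.0213,.044,86.6)
c=camera('top');overlay(c,{},'pics/t2.png',(220,110,440,230),3.5)"
```

```text
pos [0.6247 0.0179 0.1487] rot [-8.999e+01 -3.000e-02  8.680e+01] q [ 1.6 14.6 14.7 90.   0.   4.8]
turn [-0.01  0.2   0.03] shift [3.300e-03 1.047e-01 1.000e-04]
```

View pics/t2.png

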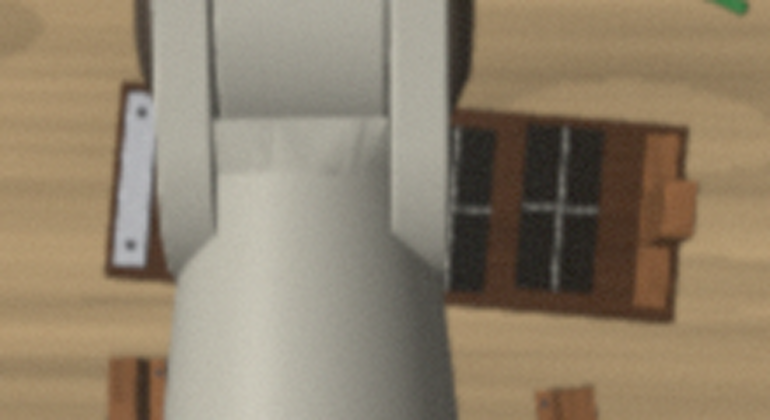

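Emit:
play_rows:
  moves:
    - [[0,0.2,0],[0.003,0.015,0],0]
    - [[0,0.2,0],[0.003,0.04,0],0]
    - [[0,0.2,0],[0.003,0.065,0],0]
    - [[0,0.2,0],[0.003,0.085,0],0]
    - [[0,0.2,0],[0.003,0.095,0],0]

```text
time: 6.45
ee_pos: [0.6236, 0.0175, 0.0516]
tcp_rot: [-89.9, 0.0, 86.5]
wrist_force: [0.6, 1.1, -1.7]
opening: 0.0188
```

```bash
python3 -c "
from h import *
go(.6248,.0213,.0435,86.6)
c=camera('side');p=get_obs()['ee_pos'];overlay(c,{'m':(.6248,.0213,-3.5)},'pics/s3.png',(200,110,380,280),3.5,.018)"
```

```text
pos [0.6236 0.0175 0.0516] rot [-8.985e+01  1.000e-02  8.650e+01] q [ 1.6 15.   4.3 79.5 -0.   5.1]
turn [-0.15 -0.1  -0.01] shift [ 0.0039  0.0081 -0.001 ]
```

View pics/s3.png

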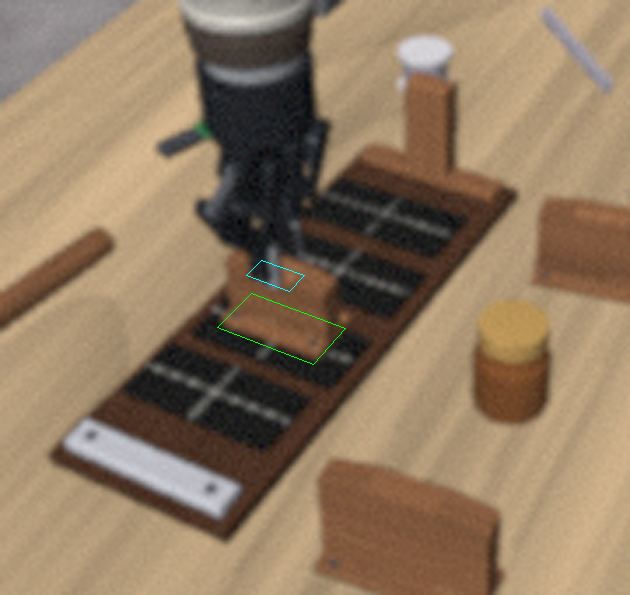

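Emit:
play_rows:
  moves:
    - [[0,0,0],[0.002,0.001,-0.001],0]
    - [[0,0,0],[0.004,0.002,-0.001],0]
    - [[0,0,0],[0.004,0.004,-0.001],0]
    - [[0,0,0],[0.004,0.006,-0.001],0]
    - [[0,0,0],[0.004,0.006,-0.001],0]

```text
time: 7.0
ee_pos: [0.6259, 0.0216, 0.0474]
tcp_rot: [-90.0, -0.0, 86.5]
wrist_force: [-0.4, 0.5, -0.8]
opening: 0.0186
```

```bash
python3 -c "
from h import *
go(.6248,.0213,.0435,86.6)
c=camera('side');p=get_obs()['ee_pos'];overlay(c,{'m':(.6248,.0213,-3.5)},'pics/s4.png',(200,110,380,280),3.5,.018)"
```

```text
pos [0.6259 0.0216 0.0474] rot [-90.   -0.   86.5] q [ 2.  15.2  4.2 79.   0.   5.5]
turn [ 0.  -0.1  0. ] shift [-0.0004  0.0039  0.0011]
```

View pics/s4.png

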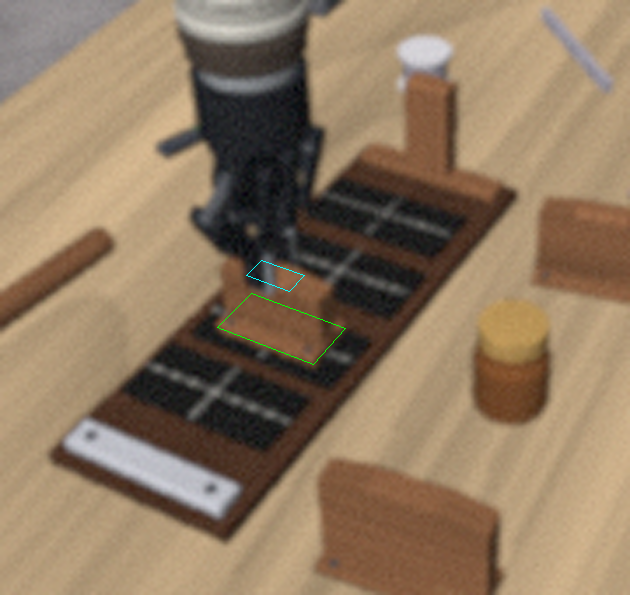

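Emit:
play_rows:
  moves:
    - [[0,0,0],[0,0.001,0.001],0]
    - [[0,0,0],[0,0.002,0.002],0]
    - [[0,0,0],[0,0.003,0.003],0]
    - [[0,0,0],[0,0.0035,0.003],0]
    - [[0,0,0],[0,0.0035,0.003],0]

```text
time: 7.55
ee_pos: [0.6228, 0.0218, 0.0438]
tcp_rot: [-90.0, 0.0, 86.5]
wrist_force: [0.7, 0.1, -0.8]
opening: 0.0188
```

```bash
python3 -c "
from h import *
go(.6248,.0213,.0435,86.6)
print(get_obs()['wrist_force'])
c=camera('side');p=get_obs()['ee_pos'];overlay(c,{'m':(.6248,.0213,-3.5)},'pics/s5.png',(240,160,340,230),7,.018)"
```

```text
pos [0.6228 0.0218 0.0438] rot [-89.99   0.    86.5 ] q [ 2.  14.9  3.3 78.5 -0.   5.5]
turn [-0.01 -0.1  -0.  ] shift [-0.0003  0.0003 -0.002 ]
[ 0.7244789   0.14621556 -0.80234964]
```

View pics/s5.png

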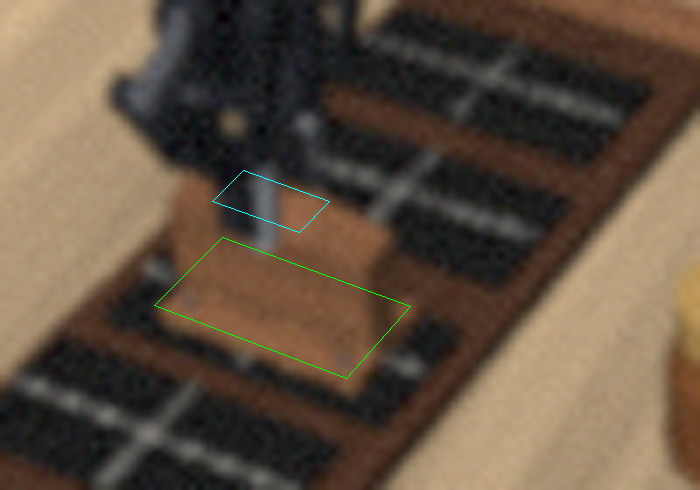

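Emit:
play_rows:
  moves:
    - [[0,0,0],[0,0.001,0],0]
    - [[0,0,0],[0,0.001,0],0]
    - [[0,0,0],[0,0.001,0],50]
    - [[0,0,0],[0,0.001,0],50]
    - [[0,0,0],[0,0.001,0],50]

```text
time: 8.1
ee_pos: [0.6229, 0.0218, 0.0428]
tcp_rot: [-90.0, -0.0, 86.5]
wrist_force: [0.5, 1.0, -0.0]
opening: 0.0426
```

Emit:
play_rows:
  moves:
    - [[0,0,0],[0,-0.01,0],50]
    - [[0,0,0],[0,-0.04,0],55]
    - [[0,0,0],[0,-0.08,0],60]
    - [[0,0,0],[0,-0.12,0],60]
    - [[0,0,0],[0,-0.12,0],60]

```text
time: 8.6
ee_pos: [0.625, 0.0219, 0.1701]
tcp_rot: [-90.5, -0.1, 86.5]
wrist_force: [0.3, -0.1, 0.6]
opening: 0.0509
```

```bash
python3 -c "
from h import *
go(.4392,-.1578,.15,96.9)
c=camera('side');p=get_obs()['ee_pos'];overlay(c,{'m':(.6248,.0213,-3.5)},'pics/s6.png',(240,150,340,230),7,.018)"
```

```text
pos [0.625  0.0219 0.1701] rot [-9.054e+01 -5.000e-02  8.650e+01] q [ 2.  14.4 16.7 91.8  0.   5.5]
turn [  0.54 -10.4    0.  ] shift [-0.1907  0.0183  0.1747]
```

View pics/s6.png

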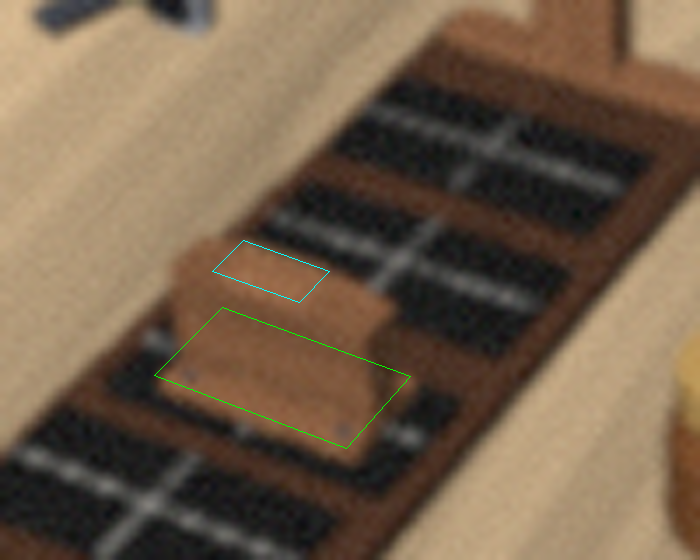

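Emit:
play_rows:
  moves:
    - [[0,-2,0],[-0.03,0.005,0.03],60]
    - [[0,-4,0],[-0.065,0.01,0.06],60]
    - [[0,-6,0],[-0.1,0.015,0.09],60]
    - [[0,-8,0],[-0.135,0.018,0.12],60]
    - [[0,-10.4,0],[-0.165,0.018,0.15],60]

```text
time: 9.15
ee_pos: [0.4611, -0.1347, 0.1437]
tcp_rot: [-89.9, -0.0, 97.0]
wrist_force: [1.3, -0.8, 0.0]
opening: 0.051
```

```bash
python3 -c "
from h import *
go(.4392,-.1578,.09,96.9)"
```

```text
pos [ 0.4611 -0.1347  0.1437] rot [-8.991e+01 -3.000e-02  9.699e+01] q [-16.3  -5.3  -7.1  88.3  -0.  -23.3]
turn [-0.09  0.09  0.03] shift [-0.0203  0.0537  0.0244]
```

Emit:
play_rows:
  moves:
    - [[0,0,0],[-0.01,0.0,0.012],60]
    - [[0,0,0],[-0.02,0.01,0.024],60]
    - [[0,0,0],[-0.02,0.03,0.024],60]
    - [[0,0,0],[-0.02,0.05,0.024],60]
    - [[0,0,0],[-0.02,0.05,0.024],60]

```text
time: 9.65
ee_pos: [0.4403, -0.1559, 0.0921]
tcp_rot: [-89.8, -0.1, 96.9]
wrist_force: [-0.0, -0.2, -0.1]
opening: 0.0511
```

```bash
python3 -c "
from h import *
go(.4392,-.1578,.031,96.9)"
```

```text
pos [ 0.4403 -0.1559  0.0921] rot [-89.78  -0.12  96.87] q [-19.5  -6.8 -14.2  82.9   0.  -26.4]
turn [-0.22 -0.03  0.12] shift [-0.0019  0.0611  0.0011]
```

Emit:
play_rows:
  moves:
    - [[0,0,0],[-0.002,0.02,0.001],60]
    - [[0,0,0],[-0.002,0.045,0.001],60]
    - [[0,0,0],[-0.002,0.061,0.001],60]
    - [[0,0,0],[-0.002,0.061,0.001],60]
    - [[0,0,0],[-0.002,0.061,0.001],0]

```text
time: 10.15
ee_pos: [0.4413, -0.1585, 0.0348]
tcp_rot: [-90.0, 0.0, 96.9]
wrist_force: [1.4, 0.4, 0.9]
opening: 0.0385
```

Emit:
play_rows:
  moves:
    - [[0,0,0],[0,0,0],0]
    - [[0,0,0],[0,0,0],0]
    - [[0,0,0],[0,0,0],0]
    - [[0,0,0],[0,0,0],0]
    - [[0,0,0],[0,0,0],0]

```text
time: 10.65
ee_pos: [0.4418, -0.1587, 0.0354]
tcp_rot: [-90.1, 0.0, 96.9]
wrist_force: [-0.7, 1.3, 6.8]
opening: 0.0189
```

```bash
python3 -c "
from h import *
go(.4392,-.1578,.031,96.9)
c=camera('side');overlay(c,{'l':(.4392,-.1578,6.9)},'pics/s7.png',(310,110,430,210),6)"
```

```text
pos [ 0.4418 -0.1587  0.0354] rot [-9.013e+01  5.000e-02  9.690e+01] q [-19.8  -6.  -19.8  76.1   0.  -26.7]
turn [ 0.13  0.   -0.05] shift [0.0013 0.0044 0.0025]
```

View pics/s7.png

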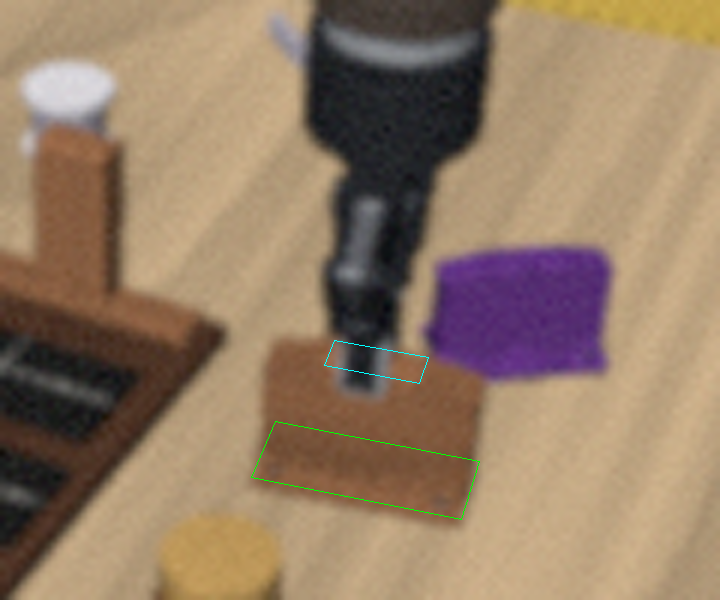

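Emit:
play_rows:
  moves:
    - [[0,0,0],[0,-0.01,0],0]
    - [[0,0,0],[0,-0.03,0],0]
    - [[0,0,0],[0,-0.06,0],0]
    - [[0,0,0],[0,-0.09,0],0]
    - [[0,0,0],[0,-0.115,0],0]

```text
time: 11.2
ee_pos: [0.441, -0.1587, 0.1514]
tcp_rot: [-90.1, 0.0, 96.9]
wrist_force: [0.9, 0.9, -1.3]
opening: 0.0188
```

```bash
python3 -c "
from h import *
go(.6232,-.064,.155,86.6)"
```

```text
pos [ 0.441  -0.1587  0.1514] rot [-9.007e+01  4.000e-02  9.689e+01] q [-19.8  -7.   -7.8  89.1  -0.  -26.7]
turn [ 0.07 10.29 -0.03] shift [ 0.0721 -0.0035 -0.1922]
```

Emit:
play_rows:
  moves:
    - [[0,2.5,0],[0.012,-0.003,-0.03],0]
    - [[0,5,0],[0.027,-0.003,-0.07],0]
    - [[0,7.5,0],[0.042,-0.003,-0.11],0]
    - [[0,10.3,0],[0.057,-0.003,-0.15],0]
    - [[0,10.3,0],[0.067,-0.003,-0.178],0]

```text
time: 11.7
ee_pos: [0.6115, -0.0692, 0.1521]
tcp_rot: [-90.0, -0.0, 86.6]
wrist_force: [0.6, -0.1, -1.2]
opening: 0.0188
```

Emit:
play_rows:
  moves:
    - [[0,0,0],[0,0,-0.01],0]
    - [[0,0,0],[0,0,-0.015],0]
    - [[0,0,0],[0,0.01,-0.015],0]
    - [[0,0,0],[0,0.02,-0.015],0]
    - [[0,0,0],[0,0.03,-0.015],0]

```text
time: 12.2
ee_pos: [0.6236, -0.0722, 0.121]
tcp_rot: [-90.0, -0.0, 86.5]
wrist_force: [-0.6, -0.4, -0.9]
opening: 0.0189
```

```bash
python3 -c "
from h import *
go(.6232,-.064,.0535,86.6)"
```

```text
pos [ 0.6236 -0.0722  0.121 ] rot [-89.97  -0.    86.55] q [-6.6 14.9 11.9 87.1 -0.  -3.1]
turn [-0.03 -0.05  0.  ] shift [0.0081 0.0675 0.0009]
```

Emit:
play_rows:
  moves:
    - [[0,0,0],[0.004,0.015,0.001],0]
    - [[0,0,0],[0.008,0.03,0.001],0]
    - [[0,0,0],[0.008,0.045,0.001],0]
    - [[0,0,0],[0.008,0.055,0.001],0]
    - [[0,0,0],[0.008,0.058,0.001],0]

```text
time: 12.7
ee_pos: [0.6232, -0.0636, 0.0622]
tcp_rot: [-89.9, -0.0, 86.6]
wrist_force: [-0.7, 0.0, -2.2]
opening: 0.0189
```

```bash
python3 -c "
from h import *
go(.6232,-.064,.0535,86.6)
c=camera('side');overlay(c,{'l':(.6207,-.064,-3.5)},'pics/s8.png',(240,125,360,225),6,.018)"
```

```text
pos [ 0.6232 -0.0636  0.0622] rot [-89.88  -0.    86.6 ] q [-5.8 15.1  5.7 80.7 -0.  -2.4]
turn [-0.12 -0.    0.  ] shift [-0.0004  0.0087 -0.    ]
```

View pics/s8.png

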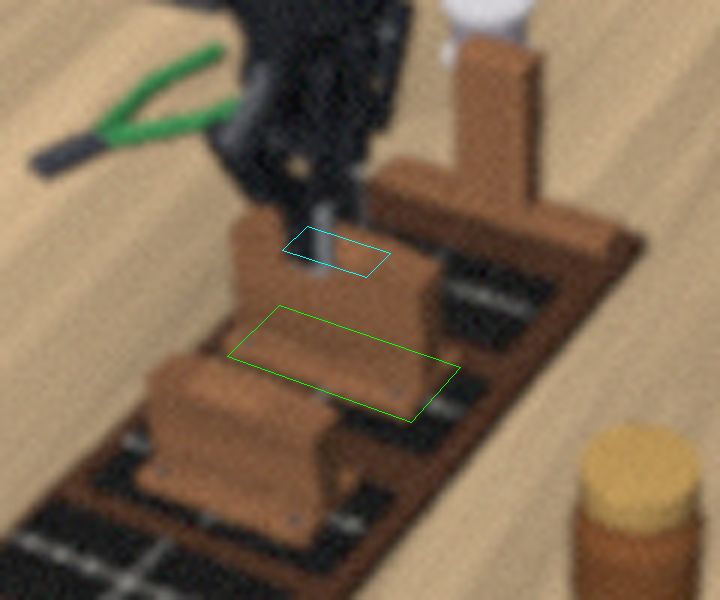

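Emit:
play_rows:
  moves:
    - [[0,0,0],[0,0.004,0],0]
    - [[0,0,0],[0,0.007,0],0]
    - [[0,0,0],[0,0.009,0],0]
    - [[0,0,0],[0,0.009,0],0]
    - [[0,0,0],[0,0.009,0],0]

```text
time: 13.25
ee_pos: [0.6241, -0.0636, 0.0551]
tcp_rot: [-90.0, 0.0, 86.6]
wrist_force: [0.3, -0.7, -0.9]
opening: 0.0185
```

```bash
python3 -c "
from h import *
go(.6232,-.064,.0535,86.6)
c=camera('side');overlay(c,{'l':(.6207,-.064,-3.5)},'pics/s9.png',(240,125,360,225),6,.018)"
```

```text
pos [ 0.6241 -0.0636  0.0551] rot [-90.01   0.    86.6 ] q [-5.8 15.2  5.  79.8 -0.  -2.4]
turn [ 0.01  0.   -0.  ] shift [-0.0005  0.0016  0.0009]
```

View pics/s9.png

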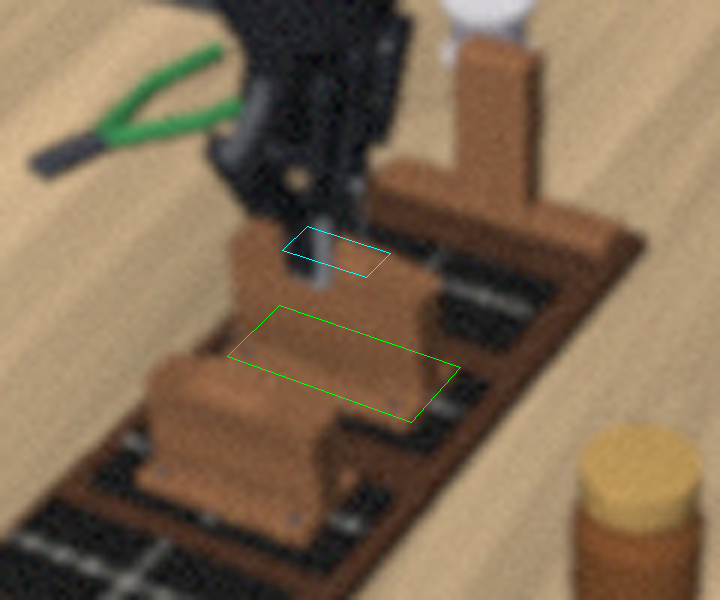

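Aligned. I'll lower the last 2 mm, release and rise.

Emit:
play_rows:
  moves:
    - [[0,0,0],[0,0.0015,0],0]
    - [[0,0,0],[0,0.0025,0],0]
    - [[0,0,0],[0,0.0025,0],0]
    - [[0,0,0],[0,0.0025,0],45]
    - [[0,0,0],[0,0.0025,0],45]

```text
time: 13.8
ee_pos: [0.6241, -0.0635, 0.0524]
tcp_rot: [-90.0, 0.0, 86.6]
wrist_force: [0.6, 0.3, 0.3]
opening: 0.0384
```

Emit:
play_rows:
  moves:
    - [[0,0,0],[0,0,0],45]
    - [[0,0,0],[0,-0.03,0],45]
    - [[0,0,0],[0,-0.07,0],50]
    - [[0,0,0],[0,-0.11,0],60]
    - [[0,0,0],[0,-0.115,0],60]

```text
time: 14.3
ee_pos: [0.6257, -0.0637, 0.173]
tcp_rot: [-90.4, 0.0, 86.6]
wrist_force: [0.1, 0.3, 0.6]
opening: 0.0512
```

```bash
python3 -c "
from h import *
print(get_obs()['time'])
go(.4483,.1683,.16,91.7)
c=camera('side');overlay(c,{'l':(.6207,-.064,-3.5)},'pics/s10.png',(200,115,360,245),4.5,.018)"
```

```text
14.3
pos [ 0.6257 -0.0637  0.173 ] rot [-9.043e+01  2.000e-02  8.660e+01] q [-5.8 15.1 17.9 92.4 -0.  -2.4]
turn [ 0.43 -5.1  -0.04] shift [0.2211 0.0115 0.191 ]
```

View pics/s10.png

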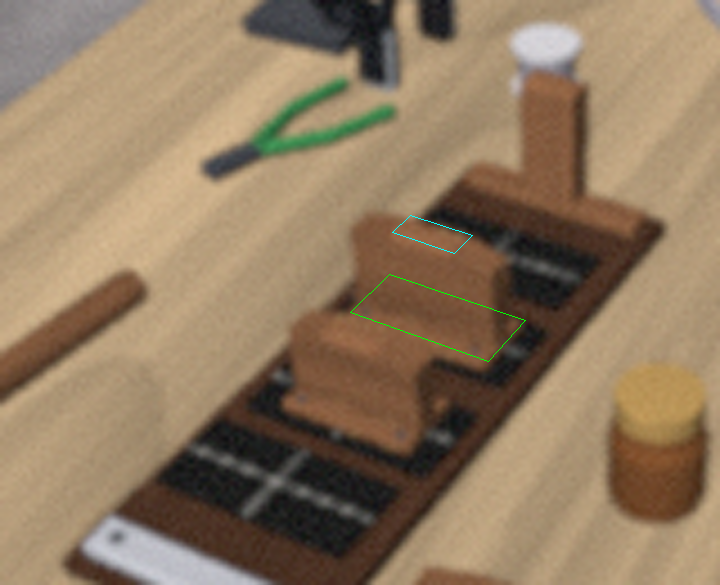

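Emit:
play_rows:
  moves:
    - [[0,-1,0],[0.03,0,0.025],60]
    - [[0,-2,0],[0.063,0.003,0.055],60]
    - [[0,-3,0],[0.097,0.005,0.085],60]
    - [[0,-4,0],[0.131,0.007,0.115],60]
    - [[0,-5,0],[0.165,0.008,0.145],60]

```text
time: 14.85
ee_pos: [0.4873, 0.1107, 0.1577]
tcp_rot: [-89.9, 0.0, 91.6]
wrist_force: [1.1, 0.9, -0.1]
opening: 0.0511
```

Emit:
play_rows:
  moves:
    - [[0,0,0],[0.033,0,0.028],60]
    - [[0,0,0],[0.05,0,0.045],60]
    - [[0,0,0],[0.05,0.02,0.045],60]
    - [[0,0,0],[0.05,0.04,0.045],60]
    - [[0,0,0],[0.05,0.05,0.045],60]

```text
time: 15.35
ee_pos: [0.4415, 0.1583, 0.1067]
tcp_rot: [-89.8, 0.1, 91.6]
wrist_force: [-0.6, -0.6, -0.4]
opening: 0.0512
```

```bash
python3 -c "
from h import *
go(.4483,.1683,.04,91.7)
c=camera('side');overlay(c,{'xl':(.4483,.1683,1.7)},'pics/s11.png',(240,150,380,300),4)"
```

```text
pos [0.4415 0.1583 0.1067] rot [-8.983e+01  6.000e-02  9.163e+01] q [ 19.7  -6.8 -12.5  84.4  -0.   18.1]
turn [-0.17 -0.07 -0.05] shift [ 0.0098  0.0666 -0.0073]
```

View pics/s11.png

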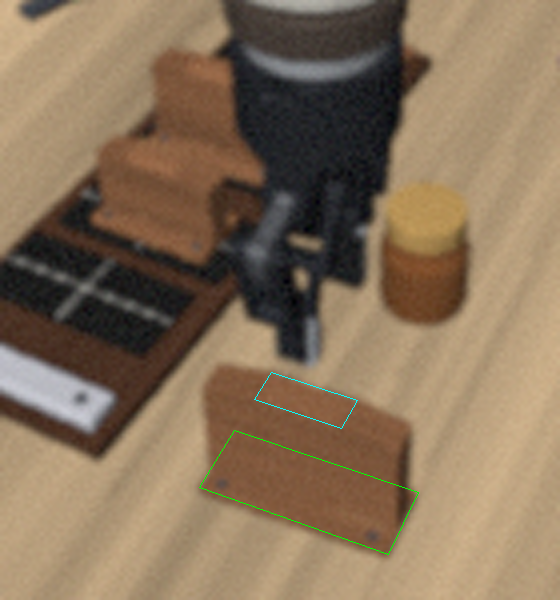

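Emit:
play_rows:
  moves:
    - [[0,0,0],[0.009,0,-0.007],60]
    - [[0,0,0],[0.009,0.015,-0.007],60]
    - [[0,0,0],[0.009,0.035,-0.007],60]
    - [[0,0,0],[0.009,0.055,-0.007],60]
    - [[0,0,0],[0.009,0.067,-0.007],60]

```text
time: 15.9
ee_pos: [0.4492, 0.1676, 0.0406]
tcp_rot: [-89.9, 0.0, 91.6]
wrist_force: [-0.1, 0.5, -0.7]
opening: 0.0512
```

Emit:
play_rows:
  moves:
    - [[0,0,0],[0,0,0],60]
    - [[0,0,0],[0,0,0],0]
    - [[0,0,0],[0,0,0],0]
    - [[0,0,0],[0,0,0],0]
    - [[0,0,0],[0,0,0],0]

```text
time: 16.4
ee_pos: [0.4502, 0.1679, 0.0435]
tcp_rot: [-90.1, -0.0, 91.6]
wrist_force: [-0.4, -0.6, 6.5]
opening: 0.0188
```

Emit:
play_rows:
  moves:
    - [[0,0,0],[0,0,0],0]
    - [[0,0,0],[0,0,0],0]
    - [[0,0,0],[0,0,0],0]
    - [[0,0,0],[0,0,0],0]
    - [[0,0,0],[0,0,0],0]

```text
time: 16.9
ee_pos: [0.4502, 0.1679, 0.0435]
tcp_rot: [-90.1, -0.0, 91.6]
wrist_force: [0.4, -0.7, 6.4]
opening: 0.0188
```

```bash
python3 -c "
from h import *
go(.4483,.1683,.04,91.7)
c=camera('side');overlay(c,{'xl':(.4483,.1683,1.7)},'pics/s12.png',(240,150,380,300),4)"
```

```text
pos [0.4502 0.1679 0.0435] rot [-9.011e+01 -3.000e-02  9.159e+01] q [ 20.5  -4.7 -17.6  76.9  -0.   18.9]
turn [ 0.11 -0.11  0.03] shift [0.0005 0.0035 0.0019]
```

View pics/s12.png

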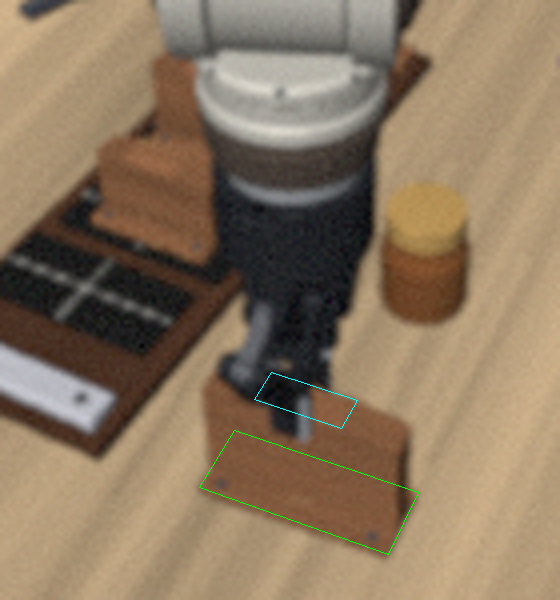

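Emit:
play_rows:
  moves:
    - [[0,0,0],[0,-0.01,0],0]
    - [[0,0,0],[0,-0.03,0],0]
    - [[0,0,0],[0,-0.06,0],0]
    - [[0,0,0],[0,-0.095,0],0]
    - [[0,0,0],[0,-0.125,0],0]

```text
time: 17.45
ee_pos: [0.4493, 0.1677, 0.1696]
tcp_rot: [-90.0, -0.0, 91.6]
wrist_force: [0.4, 0.3, -2.4]
opening: 0.019
```

```bash
python3 -c "
from h import *
go(.6238,-.1454,.168,86.6)"
```

```text
pos [0.4493 0.1677 0.1696] rot [-9.003e+01 -1.000e-02  9.160e+01] q [20.5 -5.3 -4.3 91.   0.  18.9]
turn [0.03 5.   0.02] shift [-0.3178  0.0016 -0.1657]
```

Emit:
play_rows:
  moves:
    - [[0,0.5,0],[-0.02,0,-0.01],0]
    - [[0,1,0],[-0.055,0,-0.028],0]
    - [[0,1.7,0],[-0.09,0,-0.046],0]
    - [[0,2.4,0],[-0.125,0,-0.065],0]
    - [[0,3,0],[-0.16,0,-0.083],0]

```text
time: 17.95
ee_pos: [0.5374, 0.0086, 0.1679]
tcp_rot: [-90.0, -0.0, 88.6]
wrist_force: [0.3, -0.1, -0.6]
opening: 0.0186
```

```bash
python3 -c "
from h import *
go(.6238,-.1454,.168,86.6)"
```

```text
pos [0.5374 0.0086 0.1679] rot [-9.002e+01 -1.000e-02  8.858e+01] q [ 0.9  2.6  3.3 90.7  0.   2.3]
turn [0.02 1.98 0.01] shift [-1.519e-01 -1.000e-04 -9.020e-02]
```

Emit:
play_rows:
  moves:
    - [[0,0.5,0],[-0.035,0,-0.021],0]
    - [[0,1,0],[-0.07,0,-0.042],0]
    - [[0,1.5,0],[-0.105,0,-0.063],0]
    - [[0,2,0],[-0.135,0,-0.08],0]
    - [[0,2,0],[-0.15,0,-0.09],0]

```text
time: 18.45
ee_pos: [0.6237, -0.1446, 0.1671]
tcp_rot: [-90.0, 0.0, 86.5]
wrist_force: [0.2, -0.1, -0.9]
opening: 0.0191
```

Emit:
play_rows:
  moves:
    - [[0,0,0],[0,0,0],0]
    - [[0,0,0],[0,0,0],0]
    - [[0,0,0],[0,0.005,0],0]
    - [[0,0,0],[0,0.01,0],0]
    - [[0,0,0],[0,0.01,0],0]

```text
time: 18.95
ee_pos: [0.6226, -0.1412, 0.1566]
tcp_rot: [-89.9, -0.0, 86.7]
wrist_force: [-0.5, 0.2, -1.1]
opening: 0.0193
```

```bash
python3 -c "
from h import *
go(.6238,-.1454,.0615,86.6)
c=camera('side');overlay(c,{'xl':(.6219,-.1454,-3.5)},'pics/s13.png',(240,85,380,225),4,.018)"
```

```text
pos [ 0.6226 -0.1412  0.1566] rot [-8.994e+01 -1.000e-02  8.666e+01] q [-12.8  16.8  18.1  91.4   0.   -9.4]
turn [-0.06  0.06  0.01] shift [-0.0041  0.0951 -0.0015]
```

View pics/s13.png

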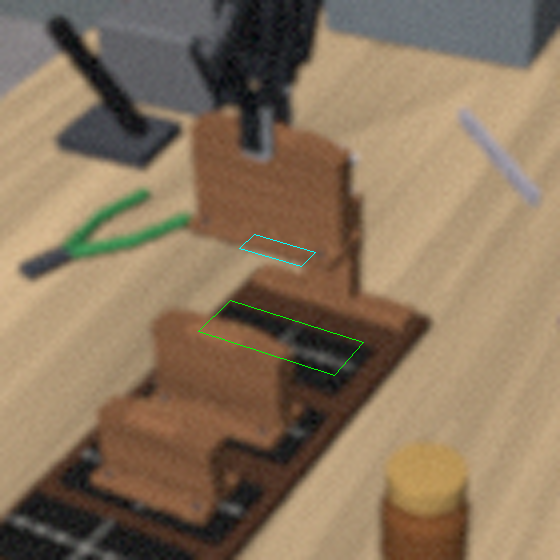

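Emit:
play_rows:
  moves:
    - [[0,0,0],[-0.004,0.01,-0.001],0]
    - [[0,0,0],[-0.004,0.03,-0.001],0]
    - [[0,0,0],[-0.004,0.055,-0.001],0]
    - [[0,0,0],[-0.004,0.075,-0.001],0]
    - [[0,0,0],[-0.004,0.085,-0.001],0]

```text
time: 19.5
ee_pos: [0.6229, -0.146, 0.0697]
tcp_rot: [-89.8, -0.0, 86.6]
wrist_force: [-0.9, -0.8, -1.4]
opening: 0.0188
```

Emit:
play_rows:
  moves:
    - [[0,0,0],[0,0,0],0]
    - [[0,0,0],[0,0.002,0],0]
    - [[0,0,0],[0,0.004,0],0]
    - [[0,0,0],[0,0.004,0],0]
    - [[0,0,0],[0,0.004,0],0]

```text
time: 20.0
ee_pos: [0.6242, -0.1462, 0.069]
tcp_rot: [-90.0, 0.0, 86.6]
wrist_force: [-0.5, 0.5, -1.1]
opening: 0.0191
```

```bash
python3 -c "
from h import *
go(.6238,-.1454,.0615,86.6)
c=camera('side');overlay(c,{'xl':(.6219,-.1454,-3.5)},'pics/s14.png',(240,85,380,225),4,.018)"
```

```text
pos [ 0.6242 -0.1462  0.069 ] rot [-9.005e+01  1.000e-02  8.660e+01] q [-13.2  16.9   8.6  81.7  -0.   -9.8]
turn [ 0.05  0.   -0.01] shift [0.0008 0.0075 0.0005]
```

View pics/s14.png

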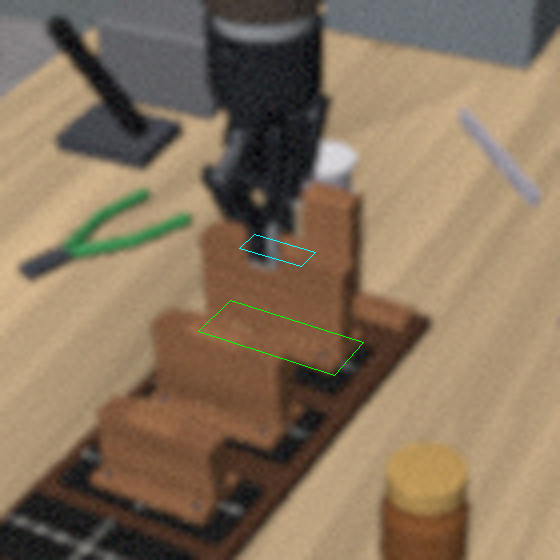

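Emit:
play_rows:
  moves:
    - [[0,0,0],[0.001,0.003,0.0005],0]
    - [[0,0,0],[0.001,0.006,0.0005],0]
    - [[0,0,0],[0.001,0.0075,0.0005],0]
    - [[0,0,0],[0.001,0.0075,0.0005],0]
    - [[0,0,0],[0.001,0.0075,0.0005],0]

```text
time: 20.55
ee_pos: [0.6235, -0.1452, 0.0616]
tcp_rot: [-90.0, 0.0, 86.6]
wrist_force: [-2.9, 0.4, 5.9]
opening: 0.0191
```

```bash
python3 -c "
from h import *
go(.6238,-.1454,.0615,86.6)
c=camera('side');overlay(c,{'xl':(.6219,-.1454,-3.5)},'pics/s15.png',(260,115,360,195),6,.018)"
```

```text
pos [ 0.6235 -0.1452  0.0616] rot [-9.004e+01  1.000e-02  8.660e+01] q [-13.1  16.9   7.8  80.9  -0.   -9.7]
turn [ 0.04 -0.   -0.01] shift [-0.0002  0.0001 -0.0003]
```

View pics/s15.png

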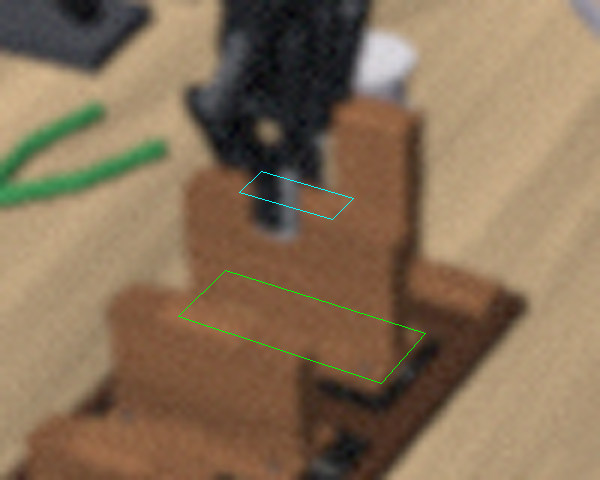

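Light contact at 5.9 N, and the foot sits in place. I'll release it and move on to S.

Emit:
play_rows:
  moves:
    - [[0,0,0],[0,0,0],0]
    - [[0,0,0],[0,0,0],45]
    - [[0,0,0],[0,0,0],45]
    - [[0,0,0],[0,0,0],45]
    - [[0,0,0],[0,0,0],45]

```text
time: 21.1
ee_pos: [0.6235, -0.1451, 0.0607]
tcp_rot: [-90.0, -0.0, 86.6]
wrist_force: [-0.4, -0.7, 0.7]
opening: 0.0388
```

Emit:
play_rows:
  moves:
    - [[0,0,0],[0,-0.01,0],45]
    - [[0,0,0],[0,-0.03,0],45]
    - [[0,0,0],[0,-0.06,0],45]
    - [[0,0,0],[0,-0.09,0],45]
    - [[0,0,0],[0,-0.1,0],60]

```text
time: 21.6
ee_pos: [0.6246, -0.1453, 0.1652]
tcp_rot: [-90.3, 0.0, 86.6]
wrist_force: [-0.1, 0.2, 1.1]
opening: 0.0506
```

```bash
python3 -c "
from h import *
go(.5186,.3357,.14,80.9)
c=camera('side');overlay(c,{'xl':(.6219,-.1454,-3.5)},'pics/s16.png',(240,85,380,225),4,.018)"
```

```text
pos [ 0.6246 -0.1453  0.1652] rot [-9.028e+01  5.000e-02  8.660e+01] q [-13.1  16.9  19.3  92.1   0.   -9.7]
turn [ 0.29  5.7  -0.03] shift [0.4739 0.0242 0.1344]
```

View pics/s16.png

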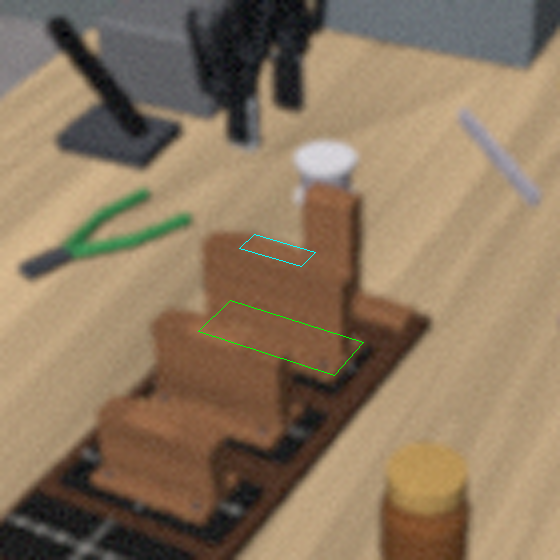

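Emit:
play_rows:
  moves:
    - [[0,0.5,0],[0.03,0,0.009],60]
    - [[0,1,0],[0.07,0,0.02],60]
    - [[0,1.5,0],[0.11,0,0.032],60]
    - [[0,2,0],[0.15,0,0.043],60]
    - [[0,2.5,0],[0.19,0,0.055],60]

```text
time: 22.15
ee_pos: [0.579, 0.0492, 0.1598]
tcp_rot: [-89.9, 0.0, 84.1]
wrist_force: [0.4, 0.7, 0.5]
opening: 0.0511
```

Emit:
play_rows:
  moves:
    - [[0,0.5,0],[0.04,0,0.014],60]
    - [[0,1,0],[0.08,0,0.028],60]
    - [[0,1.5,0],[0.12,0,0.042],60]
    - [[0,2,0],[0.16,0,0.055],60]
    - [[0,3,0],[0.2,0,0.07],60]

```text
time: 22.65
ee_pos: [0.53, 0.2554, 0.1599]
tcp_rot: [-90.0, 0.0, 81.1]
wrist_force: [0.4, 0.2, 0.7]
opening: 0.0513
```

```bash
python3 -c "
from h import *
go(.5186,.3357,.07,80.9)"
```

```text
pos [0.53   0.2554 0.1599] rot [-8.995e+01  4.000e-02  8.107e+01] q [25.7  9.6 10.  90.5 -0.  34.7]
turn [-0.05  0.17 -0.04] shift [0.0776 0.0898 0.0236]
```

Emit:
play_rows:
  moves:
    - [[0,0.2,0],[0.03,0.01,0.01],60]
    - [[0,0.2,0],[0.06,0.03,0.02],60]
    - [[0,0.2,0],[0.077,0.05,0.023],60]
    - [[0,0.2,0],[0.077,0.075,0.023],60]
    - [[0,0.2,0],[0.077,0.085,0.023],60]

```text
time: 23.15
ee_pos: [0.5184, 0.3333, 0.0722]
tcp_rot: [-89.8, 0.2, 81.0]
wrist_force: [0.3, -0.5, 0.6]
opening: 0.0509
```

```bash
python3 -c "
from h import *
go(.5186,.3357,.015,80.9)
c=camera('side');overlay(c,{'s':(.5186,.3357,-9.1)},'pics/s17.png',(180,230,320,360),4.5)"
```

```text
pos [0.5184 0.3333 0.0722] rot [-89.8    0.18  80.97] q [32.7 13.8  5.2 81.7 -0.  41.8]
turn [-0.2   0.06 -0.18] shift [ 0.0026  0.0572 -0.    ]
```

View pics/s17.png

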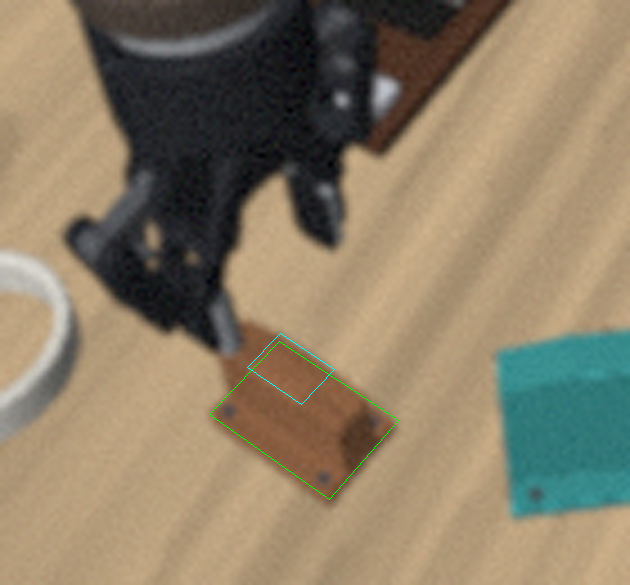

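Emit:
play_rows:
  moves:
    - [[0,0,0],[0.002,0.015,0],60]
    - [[0,0,0],[0.002,0.03,0],60]
    - [[0,0,0],[0.002,0.045,0],60]
    - [[0,0,0],[0.002,0.056,0],60]
    - [[0,0,0],[0.002,0.056,0],60]

```text
time: 23.7
ee_pos: [0.5194, 0.3348, 0.0177]
tcp_rot: [-89.9, 0.1, 80.9]
wrist_force: [-0.0, -0.2, -0.5]
opening: 0.0515
```

Emit:
play_rows:
  moves:
    - [[0,0,0],[0,0,0],0]
    - [[0,0,0],[0,0,0],0]
    - [[0,0,0],[0,0,0],0]
    - [[0,0,0],[0,0,0],0]
    - [[0,0,0],[0,0,0],0]

```text
time: 24.2
ee_pos: [0.5207, 0.3356, 0.0208]
tcp_rot: [-90.1, -0.0, 80.9]
wrist_force: [0.1, -2.0, 6.1]
opening: 0.016
```

Emit:
play_rows:
  moves:
    - [[0,0,0],[0,0,0],0]
    - [[0,0,0],[0,0,0],0]
    - [[0,0,0],[0,0,0],0]
    - [[0,0,0],[0,0,0],0]
    - [[0,0,0],[0,0,0],0]

```text
time: 24.7
ee_pos: [0.5208, 0.3356, 0.0208]
tcp_rot: [-90.1, -0.0, 80.9]
wrist_force: [-1.0, -2.2, 6.0]
opening: 0.0166
```

```bash
python3 -c "
from h import *
go(.5186,.3357,.015,80.9)
c=camera('side');overlay(c,{'s':(.5186,.3357,-9.1)},'pics/s18.png',(180,230,320,360),4.5)"
```

```text
pos [0.5208 0.3356 0.0208] rot [-9.007e+01 -3.000e-02  8.089e+01] q [32.8 14.8  0.7 75.8 -0.  41.9]
turn [ 0.07 -0.01  0.03] shift [-0.0002  0.0058  0.0022]
```

View pics/s18.png

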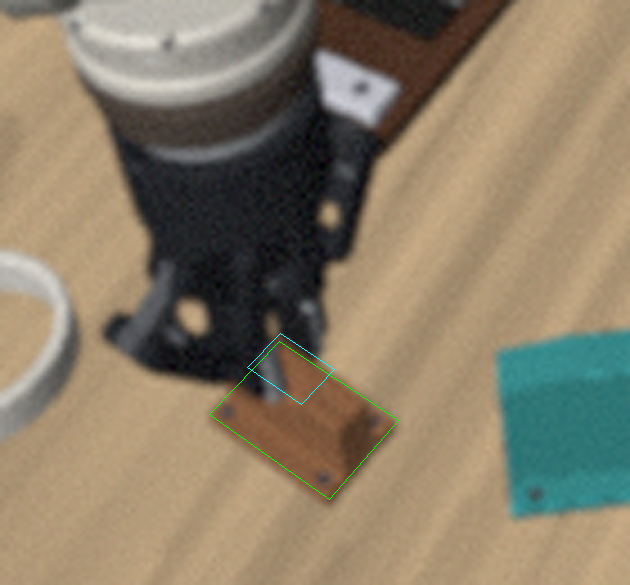

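Emit:
play_rows:
  moves:
    - [[0,0,0],[0,-0.01,0],0]
    - [[0,0,0],[0,-0.025,0],0]
    - [[0,0,0],[0,-0.05,0],0]
    - [[0,0,0],[0,-0.075,0],0]
    - [[0,0,0],[0,-0.1,0],0]

```text
time: 25.25
ee_pos: [0.5204, 0.3358, 0.1222]
tcp_rot: [-90.0, -0.1, 80.9]
wrist_force: [0.3, 0.6, 0.3]
opening: -0.0001
```

```bash
python3 -c "
from h import *
print(get_obs()['opening'])
go(.639,.0934,.12,86.6)
c=camera('side');overlay(c,{'s':(.5186,.3357,-9.1)},'pics/s19.png',(160,180,320,320),4.5,.1)"
```

```text
-9.686171683402642e-05
pos [0.5204 0.3358 0.1222] rot [-9.004e+01 -5.000e-02  8.091e+01] q [32.8 13.6 10.5 86.8  0.  41.9]
turn [ 0.04 -5.69  0.05] shift [-0.2206  0.0021 -0.1554]
```

View pics/s19.png

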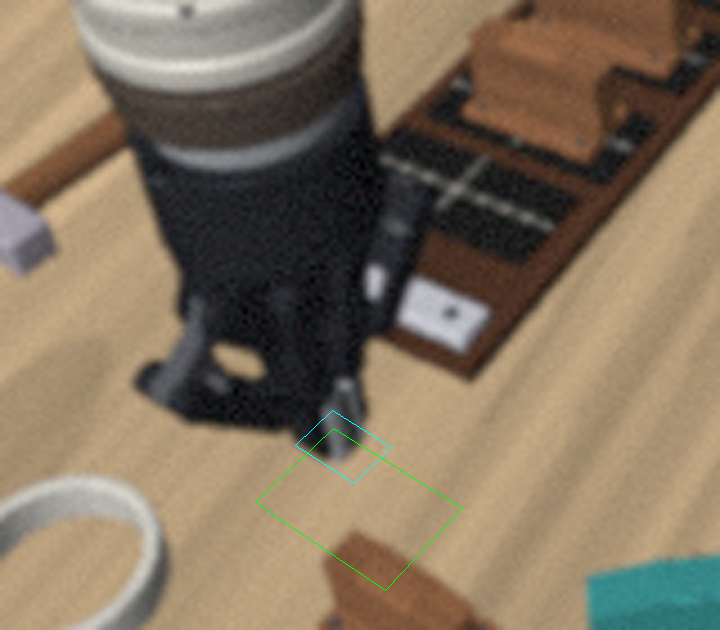

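The S rib slipped out because the grip was too near the crown. I'll look again before a lower grip.

Emit:
play_rows:
  moves:
    - [[0,0,0],[-0.02,-0.03,0],60]
    - [[0,0,0],[-0.06,-0.05,0],60]
    - [[0,0,0],[-0.1,-0.05,0],60]
    - [[0,0,0],[-0.13,-0.05,0],60]
    - [[0,0,0],[-0.13,-0.05,0],60]

```text
time: 25.8
ee_pos: [0.4996, 0.2046, 0.1719]
tcp_rot: [-90.1, -0.0, 80.7]
wrist_force: [-0.2, -0.5, 0.5]
opening: 0.0512
```

```bash
python3 -c "
from h import *
P={'s':(.5186,.3357,-9.1)}
c=camera('side');overlay(c,P,'pics/s20.png',(190,260,320,360),5)
c=camera('top');overlay(c,{},'pics/t20.png',(170,170,270,245),7)"
```

```text
(no output)
```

View pics/s20.png

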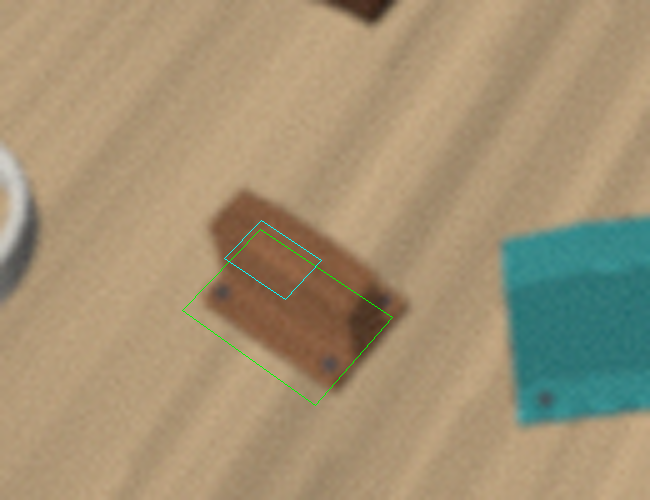

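View pics/t20.png

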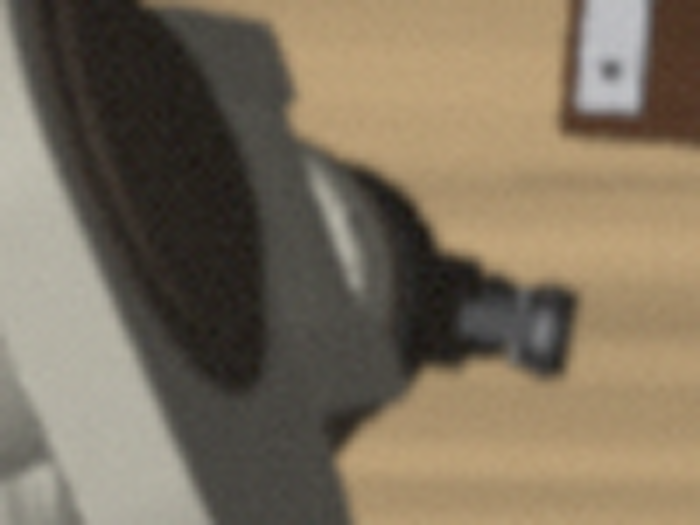

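Emit:
play_rows:
  moves:
    - [[0,0,0],[-0.03,0,0],60]
    - [[0,0,0],[-0.07,0,0],60]
    - [[0,0,0],[-0.11,0,0],60]
    - [[0,0,0],[-0.15,0,0],60]
    - [[0,0,0],[-0.15,0,0],60]

```text
time: 26.4
ee_pos: [0.4758, 0.0567, 0.1706]
tcp_rot: [-90.0, 0.0, 80.8]
wrist_force: [0.2, 0.2, -0.0]
opening: 0.0512
```

```bash
python3 -c "
from h import *
c=camera('top');overlay(c,{'s':(.5186,.3357,-9.1)},'pics/t21.png',(170,180,230,225),12)
overlay(c,{},'pics/t22.png',(170,180,230,225),12)
s=camera('side')
for p in [(205,298),(333,383),(408,304)]: print(ray(s,(p[0]+.5)/5-.5+190,(p[1]+.5)/5-.5+260,.008))
"
```

```text
[0.55159591 0.34358182]
[0.48626253 0.35271963]
[0.47768741 0.31213291]
```

View pics/t21.png

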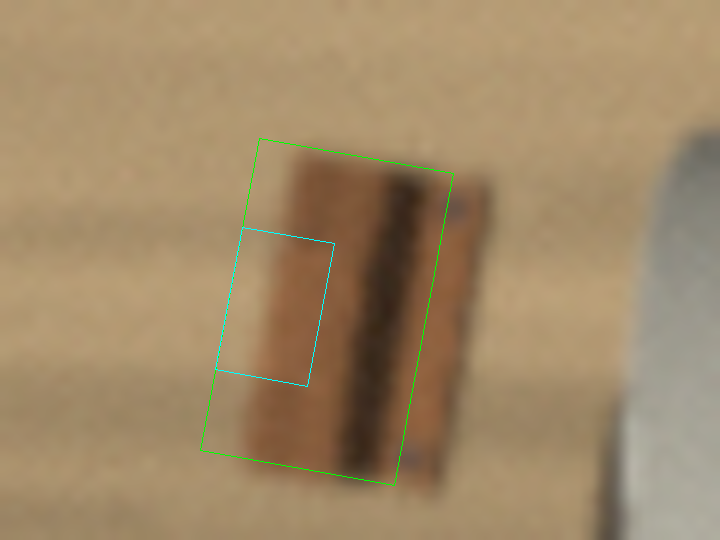

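View pics/t22.png

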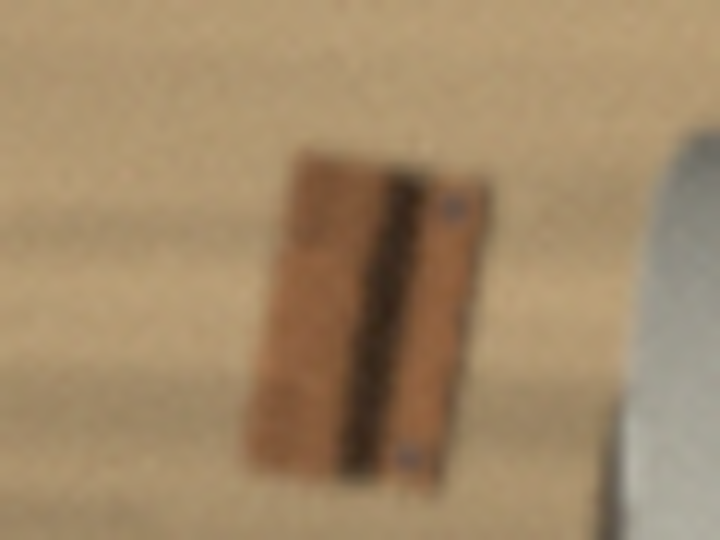

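```bash
python3 -c "
from h import *
c=camera('top')
w=[ray(c,(u+.5)/12-.5+170,(v+.5)/12-.5+180,.008) for u,v in [(488,180),(438,488)]]
d=w[0]-w[1];a=np.arctan2(d[1],d[0]);n=np.array([-np.sin(a),np.cos(a)])
print(w,np.linalg.norm(d),np.degrees(a),(w[0]+w[1])/2+.022*n)
x,y=(w[0]+w[1])/2+.022*n
overlay(c,{'s':(x,y,np.degrees(a))},'pics/t23.png',(170,180,230,225),12)
go(x,y,.08,90+np.degrees(a))
"
```

```text
[array([0.54829945, 0.30067608]), array([0.48010093, 0.30979794])] 0.06880586041272858 -7.618358674412401 [0.51711682 0.32704282]
pos [0.4765 0.0599 0.1701] rot [-9.002e+01 -3.000e-02  8.091e+01] q [ 7.1 -5.2 -4.1 91.1  0.  16.2]
turn [ 0.02 -1.47  0.03] shift [0.2702 0.0903 0.0021]
```

View pics/t23.png

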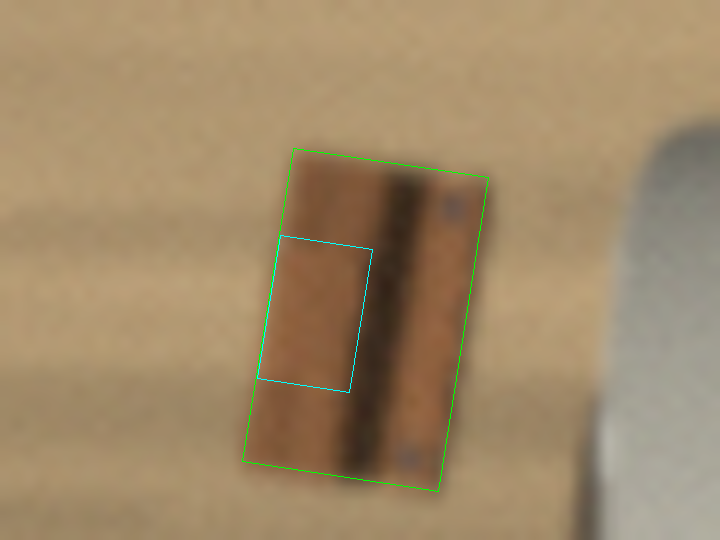

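Emit:
play_rows:
  moves:
    - [[0,0,0],[0.03,0,0],60]
    - [[0,0,0],[0.07,0,0],60]
    - [[0,0,0],[0.11,0,0],60]
    - [[0,0,0],[0.15,0,0],60]
    - [[0,-1.5,0],[0.19,0,0],60]

```text
time: 27.05
ee_pos: [0.5058, 0.2504, 0.1697]
tcp_rot: [-90.0, -0.0, 82.5]
wrist_force: [0.5, -1.2, 0.4]
opening: 0.0513
```

Emit:
play_rows:
  moves:
    - [[0,0,0],[0.035,0.02,0],60]
    - [[0,0,0],[0.06,0.05,0],60]
    - [[0,0,0],[0.075,0.08,0],60]
    - [[0,0,0],[0.075,0.09,0],60]
    - [[0,0,0],[0.075,0.09,0],60]

```text
time: 27.55
ee_pos: [0.5145, 0.3218, 0.0779]
tcp_rot: [-89.8, 0.1, 82.5]
wrist_force: [1.0, 0.9, 0.5]
opening: 0.051
```

```bash
python3 -c "
from h import *
go(.5171,.327,.0085,82.4)
"
```

```text
pos [0.5145 0.3218 0.0779] rot [-89.84   0.13  82.53] q [32.  12.4  4.2 82.   0.  39.5]
turn [-0.16  0.13 -0.14] shift [ 0.0057  0.0694 -0.0021]
```

Emit:
play_rows:
  moves:
    - [[0,0,0],[0.0055,0.005,-0.002],60]
    - [[0,0,0],[0.0055,0.025,-0.002],60]
    - [[0,0,0],[0.0055,0.045,-0.002],60]
    - [[0,0,0],[0.0055,0.06,-0.002],60]
    - [[0,0,0],[0.0055,0.066,-0.002],60]

```text
time: 28.05
ee_pos: [0.5187, 0.3259, 0.0134]
tcp_rot: [-90.0, 0.0, 82.4]
wrist_force: [0.2, 0.2, 0.4]
opening: 0.0511
```

Emit:
play_rows:
  moves:
    - [[0,0,0],[0,0,0],60]
    - [[0,0,0],[0,0,0],40]
    - [[0,0,0],[0,0,0],0]
    - [[0,0,0],[0,0,0],0]
    - [[0,0,0],[0,0,0],0]

```text
time: 28.55
ee_pos: [0.5193, 0.3265, 0.0151]
tcp_rot: [-90.1, -0.1, 82.4]
wrist_force: [0.6, -0.8, 6.3]
opening: 0.0182
```

Emit:
play_rows:
  moves:
    - [[0,0,0],[0,0,0],0]
    - [[0,0,0],[0,0,0],0]
    - [[0,0,0],[0,0,0],0]
    - [[0,0,0],[0,0,0],0]
    - [[0,0,0],[0,0,0],0]

```text
time: 29.05
ee_pos: [0.5193, 0.3265, 0.0151]
tcp_rot: [-90.1, -0.1, 82.4]
wrist_force: [0.3, -0.1, 6.0]
opening: 0.0182
```

```bash
python3 -c "
from h import *
go(.5171,.327,.0085,82.4)
c=camera('side');overlay(c,{'s':(.5171,.327,-7.6)},'pics/s21.png',(190,240,320,360),5)
"
```

```text
pos [0.5193 0.3265 0.0151] rot [-9.009e+01 -6.000e-02  8.240e+01] q [32.2 14.  -0.8 75.  -0.  39.8]
turn [ 0.09 -0.    0.06] shift [0.0002 0.0066 0.0023]
```

View pics/s21.png

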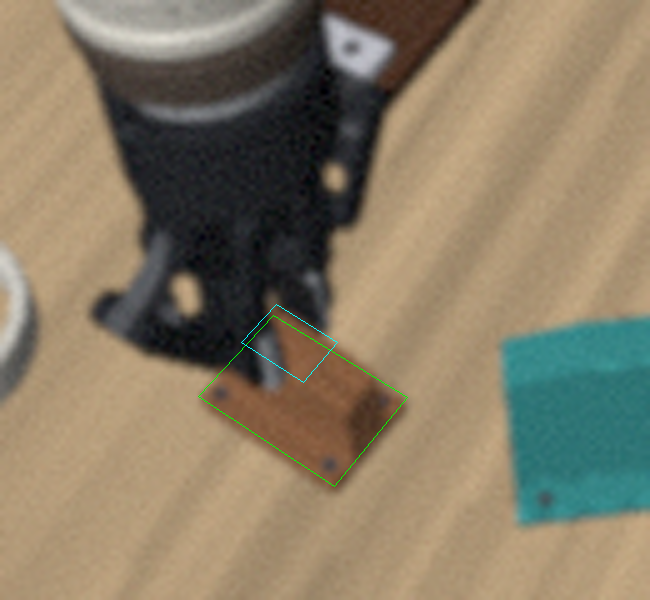

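Emit:
play_rows:
  moves:
    - [[0,0,0],[0,-0.004,0],0]
    - [[0,0,0],[0,-0.008,0],0]
    - [[0,0,0],[0,-0.012,0],0]
    - [[0,0,0],[0,-0.016,0],0]
    - [[0,0,0],[0,-0.02,0],0]

```text
time: 29.6
ee_pos: [0.5187, 0.3263, 0.0342]
tcp_rot: [-90.0, -0.0, 82.4]
wrist_force: [-0.1, -0.2, -0.3]
opening: 0.0184
```

```bash
python3 -c "
from h import *
c=camera('side');overlay(c,{'s':(.5171,.327,-7.6)},'pics/s22.png',(190,240,320,360),5,.02)
"
```

```text
(no output)
```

View pics/s22.png

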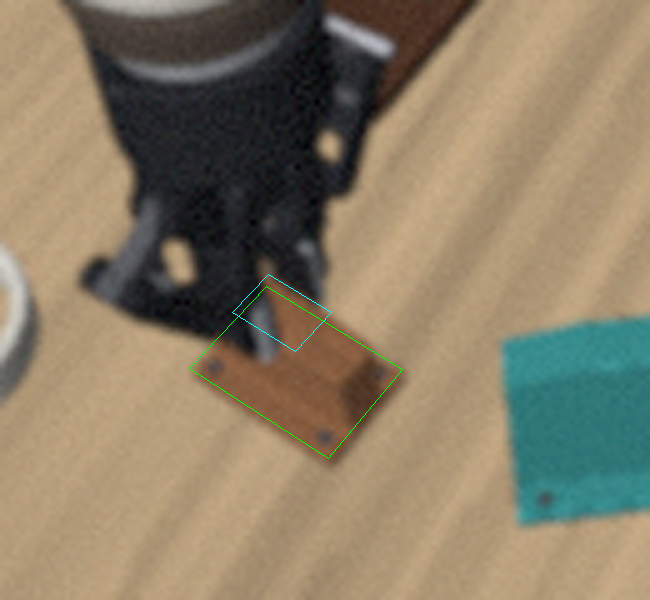

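Emit:
play_rows:
  moves:
    - [[0,0,0],[0,-0.01,0],0]
    - [[0,0,0],[0,-0.02,0],0]
    - [[0,0,0],[0,-0.03,0],0]
    - [[0,0,0],[0,-0.04,0],0]
    - [[0,0,0],[0,-0.04,0],0]

```text
time: 30.15
ee_pos: [0.5195, 0.3267, 0.0761]
tcp_rot: [-90.1, -0.1, 82.4]
wrist_force: [0.4, -0.1, -0.2]
opening: 0.0183
```

```bash
python3 -c "
from h import *
print(get_obs()['opening'])
go(.6387,.0934,.075,86.5)
"
```

```text
0.018260589749011513
pos [0.5195 0.3267 0.0761] rot [-90.13  -0.11  82.4 ] q [32.2 12.9  4.6 81.5  0.  39.8]
turn [ 0.13 -4.1   0.1 ] shift [-0.2155  0.001  -0.149 ]
```

Emit:
play_rows:
  moves:
    - [[0,-0.8,0],[-0.015,0,-0.011],0]
    - [[0,-1.6,0],[-0.04,0,-0.028],0]
    - [[0,-2.4,0],[-0.07,0,-0.048],0]
    - [[0,-3.2,0],[-0.1,0,-0.069],0]
    - [[0,-4.1,0],[-0.13,0,-0.09],0]

```text
time: 30.65
ee_pos: [0.5911, 0.1842, 0.0737]
tcp_rot: [-90.0, 0.0, 86.6]
wrist_force: [0.3, 0.5, -0.1]
opening: 0.0184
```

```bash
python3 -c "
from h import *
go(.6387,.0934,.075,86.5)
"
```

```text
pos [0.5911 0.1842 0.0737] rot [-89.99   0.    86.56] q [17.3 13.9  5.5 81.6  0.  20.8]
turn [-0.01  0.06 -0.  ] shift [-0.0878 -0.0013 -0.053 ]
```

Emit:
play_rows:
  moves:
    - [[0,0,0],[-0.025,0,-0.015],0]
    - [[0,0,0],[-0.05,0,-0.03],0]
    - [[0,0,0],[-0.07,0,-0.043],0]
    - [[0,0,0],[-0.085,0,-0.053],0]
    - [[0,0,0],[-0.085,0,-0.053],0]

```text
time: 31.15
ee_pos: [0.6392, 0.0956, 0.0735]
tcp_rot: [-90.0, 0.0, 86.4]
wrist_force: [-0.3, 0.9, -0.9]
opening: 0.0184
```

```bash
python3 -c "
from h import *
print(get_obs()['opening'])
go(.6387,.0934,.0335,86.5)
c=camera('side');overlay(c,{'s':(.637,.0934,-3.5)},'pics/s23.png',(210,150,330,260),5,.018)
"
```

```text
0.01835062233791417
pos [0.6392 0.0956 0.0735] rot [-8.999e+01  2.000e-02  8.638e+01] q [ 8.5 17.7 10.1 82.4 -0.  12.1]
turn [-0.01 -0.12 -0.02] shift [-0.0022  0.04    0.0003]
```

View pics/s23.png

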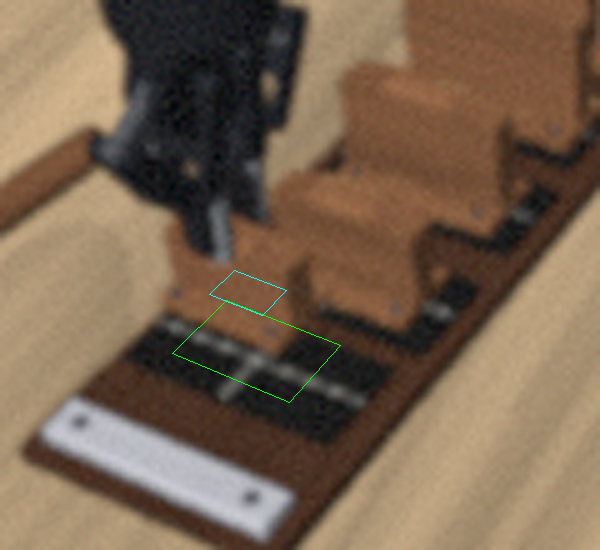

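Emit:
play_rows:
  moves:
    - [[0,0,0],[-0.002,0.008,0],0]
    - [[0,0,0],[-0.002,0.018,0],0]
    - [[0,0,0],[-0.002,0.028,0],0]
    - [[0,0,0],[-0.002,0.034,0],0]
    - [[0,0,0],[-0.002,0.036,0],0]

```text
time: 31.7
ee_pos: [0.6376, 0.0957, 0.0365]
tcp_rot: [-89.9, 0.0, 86.5]
wrist_force: [-0.1, 1.3, -0.4]
opening: 0.0181
```

```bash
python3 -c "
from h import *
go(.6387,.0934,.0335,86.5)
c=camera('side');overlay(c,{'s':(.637,.0934,-3.5)},'pics/s24.png',(210,150,330,260),5,.018)
"
```

```text
pos [0.6376 0.0957 0.0365] rot [-8.990e+01  2.000e-02  8.653e+01] q [ 8.5 18.   6.4 78.5  0.  12. ]
turn [-0.1   0.03 -0.02] shift [-0.0022  0.003  -0.0013]
```

View pics/s24.png

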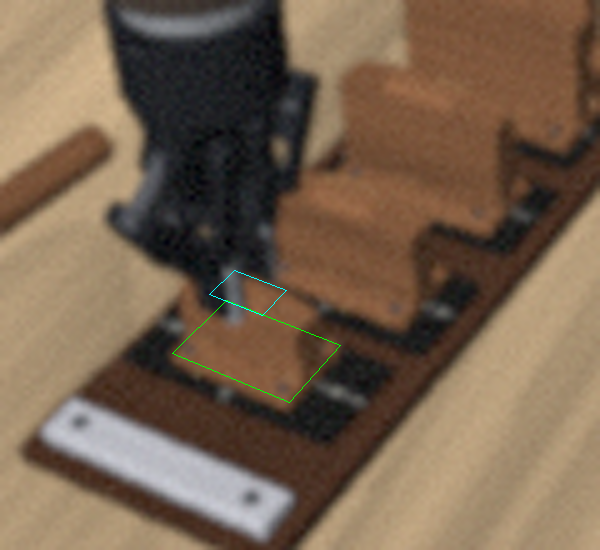

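Emit:
play_rows:
  moves:
    - [[0,0,0],[-0.002,0.001,0],0]
    - [[0,0,0],[-0.002,0.0025,0],0]
    - [[0,0,0],[-0.002,0.004,0],0]
    - [[0,0,0],[-0.002,0.004,0],0]
    - [[0,0,0],[-0.002,0.004,0],0]

```text
time: 32.25
ee_pos: [0.6382, 0.0934, 0.034]
tcp_rot: [-90.0, -0.0, 86.5]
wrist_force: [1.1, -0.6, -0.7]
opening: 0.0184
```

Emit:
play_rows:
  moves:
    - [[0,0,0],[0,0,0],0]
    - [[0,0,0],[0,0,0],40]
    - [[0,0,0],[0,0,0],40]
    - [[0,0,0],[0,0,0],40]
    - [[0,0,0],[0,0,0],40]

```text
time: 32.75
ee_pos: [0.6382, 0.0934, 0.034]
tcp_rot: [-90.0, -0.0, 86.5]
wrist_force: [0.2, -0.8, 0.1]
opening: 0.0341
```

Emit:
play_rows:
  moves:
    - [[0,0,0],[0,-0.01,0],40]
    - [[0,0,0],[0,-0.03,0],40]
    - [[0,0,0],[0,-0.06,0],40]
    - [[0,0,0],[0,-0.1,0],40]
    - [[0,0,0],[0,-0.13,0],40]

```text
time: 33.25
ee_pos: [0.6383, 0.0934, 0.1672]
tcp_rot: [-90.1, -0.0, 86.5]
wrist_force: [0.5, 0.4, -0.3]
opening: 0.034
```

Emit:
play_rows:
  moves:
    - [[0,0,0],[0,0,0.03],40]
    - [[0,0,0],[0.03,0,0.07],40]
    - [[0,0,0],[0.07,0,0.1],40]
    - [[0,0,0],[0.11,0,0.14],40]
    - [[0,0,0],[0.15,0,0.17],40]

```text
time: 33.75
ee_pos: [0.4799, 0.249, 0.1651]
tcp_rot: [-90.1, -0.0, 86.5]
wrist_force: [1.2, 0.9, -0.1]
opening: 0.034
```

Emit:
play_rows:
  moves:
    - [[0,0,0],[0.04,0,0.03],40]
    - [[0,0,0],[0.08,0,0.05],40]
    - [[0,0,0],[0.12,0,0.05],40]
    - [[0,0,0],[0.14,0,0.05],40]
    - [[0,0,0],[0.14,0,0.05],40]

```text
time: 34.25
ee_pos: [0.4394, 0.3933, 0.164]
tcp_rot: [-90.0, -0.0, 86.7]
wrist_force: [-0.2, 0.2, 0.2]
opening: 0.0342
```

```bash
python3 -c "
from h import *
P={k:(*v,-3.5) for k,v in PAD.items()}
c=camera('side');overlay(c,P,'pics/s25.png',(200,110,360,260),4.5,.018)
overlay(c,{},'pics/s25b.png',(200,110,360,260),4.5,.018)
c=camera('top');overlay(c,P,'pics/t25.png',(230,120,430,220),4,.018)
overlay(c,{},'pics/t26.png',(230,120,430,220),4,.018)
"
```

```text
(no output)
```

View pics/s25.png

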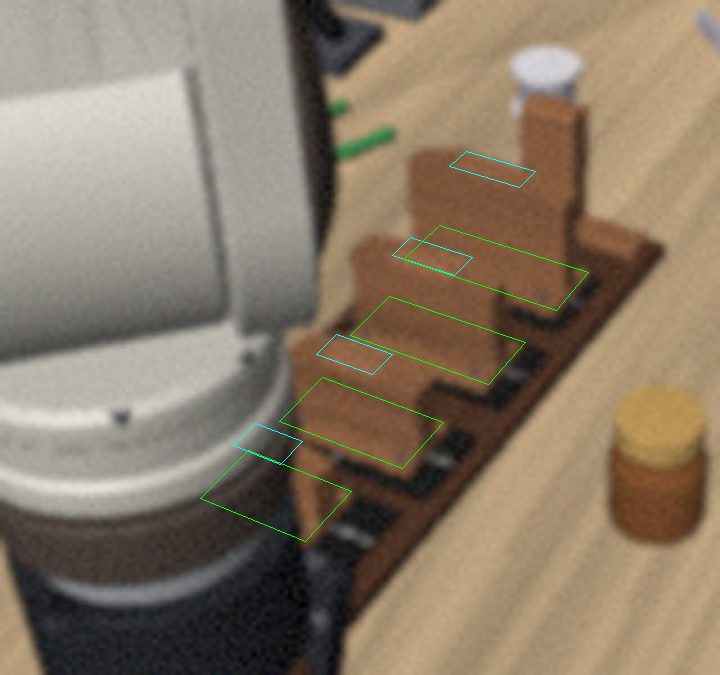

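View pics/t25.png

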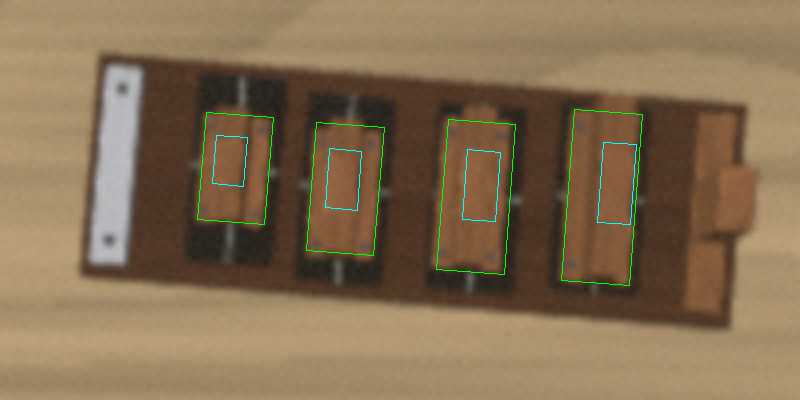

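View pics/t26.png

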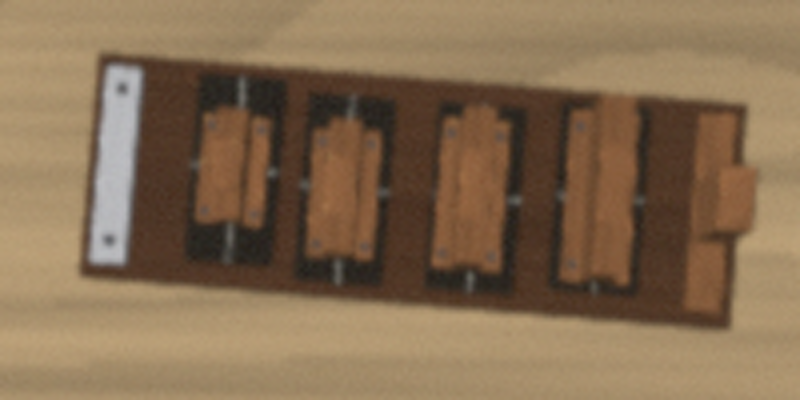

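From above, all four feet lie within about 3 mm of the projected targets, with M about 2 mm toward the robot. I'll clear the arm so I can see S from the side, and check the jar.

Emit:
play_rows:
  moves:
    - [[0,0,0],[0,-0.03,0.03],40]
    - [[0,0,0],[0,-0.06,0.06],40]
    - [[0,0,0],[0,-0.08,0.09],40]
    - [[0,0,0],[0,-0.08,0.11],40]
    - [[0,0,0],[0,-0.08,0.11],40]

```text
time: 34.85
ee_pos: [0.329, 0.3969, 0.246]
tcp_rot: [-90.1, -0.1, 86.5]
wrist_force: [1.0, 0.7, -0.2]
opening: 0.0344
```

```bash
python3 -c "
from h import *
P={k:(*v,-3.5) for k,v in PAD.items()}
c=camera('side');overlay(c,P,'pics/s26.png',(200,110,360,260),4.5,.018)
t=camera('top');a=cv2.imread('pics/top0.png')[:,:,::-1]
for i in (a,t['img']):
    h=cv2.cvtColor(np.ascontiguousarray(i),cv2.COLOR_RGB2HSV)[215:255,304:344]
    m=((h[...,1]>130)&(h[...,2]>150)&(h[...,0]>15)).astype(np.uint8); M=cv2.moments(m,True)
    u,v=304+M['m10']/M['m00'],215+M['m01']/M['m00']; print(M['m00'],u,v,ray(t,u,v,.075))
print(get_obs()['wrist_force'],get_obs()['ee_pos'])
"
```

```text
307.0 323.6026058631922 234.63517915309447 [ 0.45041688 -0.00234768]
302.0 323.6092715231788 234.59933774834437 [ 0.45050571 -0.0023626 ]
[-0.00524159 -0.31563084  0.12752605] [0.33053294 0.39690332 0.24433825]
```

View pics/s26.png

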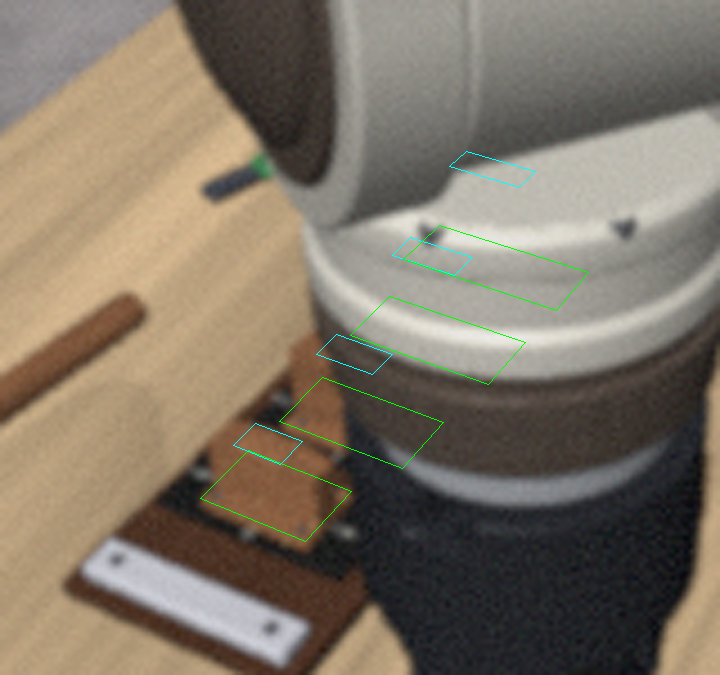

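S stands upright and flat on its pad, matching the projected foot. The jar hasn't moved (less than 0.1 mm), so I'm handing in.

```bash
python3 -c "
from workcell import job_done
print(job_done())"
```

```text
the job is handed in; nothing more can be done
None
```

All four ribs stand upright on their pads, in order S, M, L, XL from the sill bar to the end post. I released each one and handed the job in at about 35 s of the 118 s allowed.

- **Slip and repair:** The first grip on rib S was too high and it slipped out, moving about 9 mm on the bench but staying upright. I measured it again, gripped it lower and placed it normally.
- **Placing check:** In the last top view, every foot lies within about 3 mm and a few degrees of its target (limits 12 mm and 0.2 rad). Rib M is the furthest off, roughly 2–3 mm toward the robot.
- **Side views:** The ribs look upright and flat on their pads. The arm hid some of them in each of the last two side pictures, so I checked them across both.
- **Jar and arm:** The jar's measured shift was under 0.1 mm. At hand-in the arm was clear of everything, and no wrist-force reading I saw exceeded about 7 N.
- **Disagreement:** The side-view crown outlines sat a few millimetres off the real crowns. That is a little more than the stated 2 mm calibration error, but the foot outlines agreed in both views.

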